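Load the curing cabinet and shut its drop-down door

TASK

Pull the curing cabinet's drop-down door all the way down, then set the plaster model with the night splint upright on the cabinet floor, clear of the door, without dropping it. Then push the door back up until it is fully shut, and leave the base former, bite block and calipers where they lie.

Things in the scene. Friction and masses are not known exactly. Their poses are not given: they have to be found in the camera images.
- cabinet: White sheet-metal light-curing cabinet fixed on the bench, 210 deep x 270 wide x 270 mm high, open in front when its door is down. Origin: on the bench, straight under the middle of the door's hinge line, which is 90 mm higher. x points level into the cabinet, away from the robot; y along the hinge line; z up.
- chamber_floor (a point): Middle of the cabinet's chamber floor: 99 mm behind the hinge line and level with it (90 mm above the bench). The chamber is 244 mm wide and 198 mm deep from the hinge line to the back; roof underside 155 mm above this floor, roof top 180 mm above it. Axes as the cabinet.
- door (a joint): Drop-down door angle, rad: 0 shut (upright), growing as its top comes down towards the robot, stop at 1.5 (almost level). 0.5 kg; stiff friction hinge, about 0.55 N m: stays where it is left, no catch, needs up to about 7 N at the free edge.
- door_edge (a point): Middle of the door's free (upper when shut) edge, on the inner face; moves with the door. Flat panel 260 wide, 160 mm from hinge line to this edge, 12 mm thick: inner face passes through the hinge line, outer face is 12 mm nearer the robot when shut. Axes as the cabinet when shut.
- door_bar (a point): Middle of the steel pull bar on the door's outer face: round, 10 mm thick, 90 mm long along the hinge direction, a post at each end. Axis 35 mm off the outer face, 18 mm from the free edge, midway across the door. 232 mm above the bench when shut, under the panel when down. Outer face is bare for 80 mm either side of it.
- model_center (a point): Centre of the loose plaster dental model with its clear splint: block 62 (own x) x 54 (own y) x 34 mm high with a horseshoe ridge and splint on top, 44 mm high in all, 0.15 kg, standing on the bench; this point is 22 mm above its underside. z points up out of the ridge.
- base_former: Bystander: blue rubber base former, a horseshoe-shaped open tray 70 x 66 x 30 mm, loose. Origin: centre of its underside.
- bite_block: Bystander: red wax bite block, a horseshoe about 60 x 56 x 18 mm, loose. Origin: on its underside between the legs.
- calipers: Bystander: steel calipers lying flat, 150 mm long along own x, 5 to 12 mm thick, loose. Origin: underside, middle of the beam.
Mind the look-alikes: they are no part of the job. Several things look just like the part that bears model_center: the one meant starts nearest to the robot's base.

How it is judged:
By the outcome, as a careful person would: the job done as asked, in the order asked, and still so for the second after the job is handed in, with the robot touching nothing.
It also fails if it takes over 72 s, if anything falls off the work surface, if the arm or the gripper's body presses on something with over 40 N, if the wrist force passes 120 N, or if a joint passes its speed limit or range.

ROBOT

A 6-joint arm with a two-finger parallel gripper is mounted at the origin on the work surface. World frame = base frame: x ahead of the robot, y to its left, z up, the work surface at z = 0. Lengths are in m, angles in degrees, forces in N, time in s.
With the tool pointing down it reaches from about 0.4 to 0.925 m from the base axis. Payload 12.5 kg.
Tool frame: the origin (TCP) lies on the front face of the gripper's body, between the roots of the fingers; the fingertips stand 78 mm ahead of it and the grasp point (between the pads) lies 59 mm ahead of it; y points along the fingers, z is the direction in which the jaws open and shut, and the axes are right-handed (so a half turn about y gives the same grasp; the last joint's range is limited). The gripper opens to 95 mm and grips with 3 to 60 N. Pads are 20 mm wide; open, the fingers measure 119 mm over their backs; the gripper's body (75 mm by 180 mm) begins 59 mm behind the grasp point.
Start: joints at [63.048, 28.126, 89.318, -0, 62.55, -6.05], TCP at [0.223, 0.584, 0.292] pointing down, gripper open.
Joint ranges: [-177.58, 177.58], [-47.91, 125.51], [2.72, 160], [-65.01, 245.01], [3.68, 167.84], [-153.87, 153.87]. Speed limits (degrees/s): [127.2, 127.2, 159.86, 180, 180, 180].

INTERFACE

Orientations are given as [roll, pitch, yaw] about the fixed x, y, z axes, in that order (R = Rz(yaw) Ry(pitch) Rx(roll)).
In Python, from plant import read_state, imaging, env gives the robot as it stands. The module is installed in compiled form; this text tells all that it offers.
- The arm moves only by the shell command python3 -m handwheel 'ROWS' [FORCE]. ROWS is text: rows parted by semicolons, each of 7 numbers parted by spaces: the turn, a rotation vector about the tool's x, y, z in rad, then the shift along the tool's x, y, z in cm, then the opening, from -1 (shut) to 1 (fully open), so that 0 is half open. A call has exactly 8 rows; each row is the pose to reach, as a shift and turn from the pose commanded when the call began, along the tool's axes at that moment; what a row does not reach only later rows make up. A row lasts 1/8 s, in which the tool goes at most 62.5 mm and 10.7 degrees, less where a joint would pass 70% of its speed; a pose out of reach is approached as far as the arm can. A call with a gripper value outside its range is refused whole. The fingers move at their own pace and stop on an object; FORCE is the grip in N (left out, the last holds). Time passes only in rows, so rows that repeat a pose let the fingers close, or fill a call up. It gives the time, the measured TCP pose, the force and the opening at its end, in the units of the state.
- read_state(): the state, without advancing time (a new reading comes with each control period).
- imaging.camera(name): name is "scene" or "top" or "wrist"; returns (picture, depth): 384x512x3 uint8, blue, green, red; 384x512 float32, m along the optical axis (not along the pixel's ray), 0 where there is no reading.
- imaging.calibration(name): a dict with "fx", "fy", "cx", "cy" (pixels), "xyz" and "orientation" of the camera in the world. Camera axes: x right, y up, looking along -z (the intrinsics and any distortion apply to the point x, -y, -z); pixel columns grow to the right and rows downward; lengths in m; the calibration is good to about 2 mm. A picture is of the moment at which its call begins: read the wrist's pose just before it. calibration takes no time and is no camera call; for the wrist camera it gives the pose at the moment of the call.
- env.hand_in(): hands the job in, once; it reports no verdict.
The state is a dict: "clock": time; "joint_positions": joint angles; "joint_velocities": joint speeds; "joint_torque": joint torques, N m; "tool_pos": TCP position; "orientation": TCP orientation; "ft_force": force on the tool from outside, world axes, zero at the start; "torque": the same for the moment, N m; "finger_gap": finger opening in m.
Only numpy, scipy, OpenCV 4.12 (cv2) and the standard library are available. Lean on these libraries where they do the work, as an engineer would, in place of code of your own. Each camera call takes 0.05 s, during which the arm holds its last target.

## Working session

There is one attempt and no reset: what is moved stays moved. The work goes in short steps, Python scripts to look and compute and a shell command to move; the robot and the scene stay as the last step left them, time stands still between calls to the robot, and variables do not carry over. Pictures are saved under pics/ and viewed, and the job is handed in when it is done.

```bash
ls; mkdir -p pics; python3 - <<'E'
from plant import read_state, imaging, env
import cv2
print(read_state())
for n in ("scene","top","wrist"):
    c=imaging.calibration(n); print(n,c)
    p,d=imaging.camera(n); cv2.imwrite(f"pics/{n}0.png",p)
    import numpy as np; np.save(f"pics/{n}0.npy",d); np.save(f"pics/{n}0c.npy",c,allow_pickle=True)
E
```

```text
pics
{'clock': 0.0, 'joint_positions': array([ 6.30492622e+01,  2.81648944e+01,  8.93495327e+01, -1.38395306e-03,
        6.25492999e+01, -6.05137692e+00]), 'joint_velocities': array([-0.00648433, -0.11319255, -0.07918714, -0.06550011, -0.04110362,
       -0.0051973 ]), 'joint_torque': array([-3.12435359e-04, -6.12643862e+01, -2.58193284e+01,  6.92458847e-02,
        4.81207995e-02, -6.77291882e-05]), 'tool_pos': array([0.22287722, 0.58374594, 0.29165716]), 'orientation': array([-9.00635012e+01,  5.49752561e-03, -2.08987253e+01]), 'ft_force': array([-0.42434507, -0.89603874,  0.41692803]), 'torque': array([0.02027153, 0.06322608, 0.03101793]), 'finger_gap': 0.09488560023740142}
scene {'fx': 365.3431380741359, 'fy': 365.3431380741359, 'cx': 256.64234589528706, 'cy': 190.24763588474036, 'xyz': array([0.32743727, 0.19363493, 1.21519293]), 'orientation': array([  18.7027704 ,   -0.30391899, -121.29020269])}
top {'fx': 484.42331735196774, 'fy': 484.42331735196774, 'cx': 257.6307604959401, 'cy': 190.46496820939188, 'xyz': array([0.38361182, 0.01003756, 1.37763164]), 'orientation': array([ 1.06148787e+01, -4.19972376e-02, -8.85255389e+01])}
wrist {'fx': 275.0829989334469, 'fy': 275.0829989334469, 'cx': 254.04847349863124, 'cy': 193.15470976817915, 'xyz': array([0.14630288, 0.61300068, 0.38485892]), 'orientation': array([-1.67996522e+01,  1.44249158e-03,  6.91166240e+01])}
```

View pics/scene0.png

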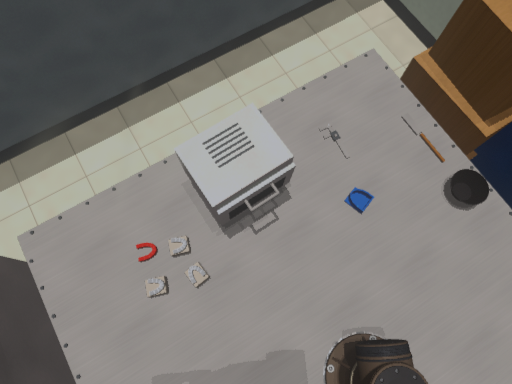

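View pics/top0.png

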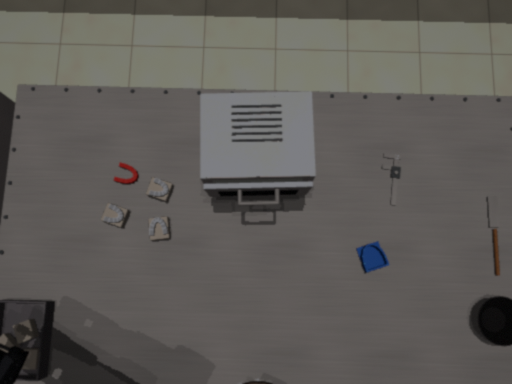

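View pics/wrist0.png

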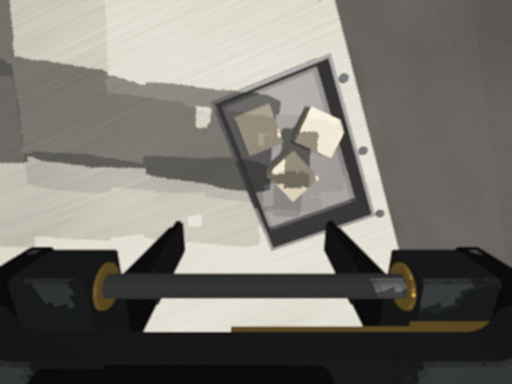

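```bash
cat > h.py <<'E'
import numpy as np, cv2
from scipy.spatial.transform import Rotation as Ro
from plant import read_state, imaging, env
def R(o): return Ro.from_euler('xyz',o,degrees=True).as_matrix()
def cloud(d,c):
    v,u=np.mgrid[:d.shape[0],:d.shape[1]]
    P=np.stack([(u-c['cx'])/c['fx']*d,-(v-c['cy'])/c['fy']*d,-d],-1)
    W=P@R(c['orientation']).T+c['xyz']; W[d==0]=np.nan; return W
def load(n): 
    return cv2.imread(f'pics/{n}.png'),np.load(f'pics/{n}.npy'),np.load(f'pics/{n}c.npy',allow_pickle=True).item()
def snap(n,tag):
    c=imaging.calibration(n); p,d=imaging.camera(n)
    cv2.imwrite(f'pics/{tag}.png',p); np.save(f'pics/{tag}.npy',d); np.save(f'pics/{tag}c.npy',c,allow_pickle=True)
    return p,cloud(d,c),c
def proj(c,X):
    p=(np.atleast_2d(X)-c['xyz'])@R(c['orientation']); return np.c_[c['cx']+c['fx']*p[:,0]/-p[:,2],c['cy']-c['fy']*p[:,1]/-p[:,2]]
E
python3 - <<'E'
from h import *
np.set_printoptions(precision=3,suppress=True)
for n,pts in (('top0',dict(A=(159,189),B=(115,215),C=(159,228),bb=(126,174),bf=(373,257),roofFL=(204,180),roofFR=(312,180),roofBL=(201,94),roofBR=(312,93),bar=(258,203),bench=(300,300),wb=(20,340))),('scene0',dict(A=(179,246),B=(156,287),C=(197,275),bar=(262,203),roof=(235,160),bf=(359,200)))):
    p,d,c=load(n); W=cloud(d,c)
    for k,(u,v) in pts.items(): print(n,k,W[v,u],np.hypot(*W[v,u][:2]))
a=cv2.imread('pics/top0.png'); 
cv2.imwrite('pics/crop_a.png',cv2.resize(a[140:260,80:420],(800,282),interpolation=cv2.INTER_CUBIC))
cv2.imwrite('pics/crop_b.png',cv2.resize(a[155:255,90:190],(600,600),interpolation=cv2.INTER_CUBIC))
E
```

```text
top0 A [0.633 0.294 0.033] 0.6975641914398758
top0 B [0.555 0.412 0.036] 0.6910704504590288
top0 C [0.522 0.286 0.038] 0.5950616664884782
top0 bb [ 0.681  0.401 -0.004] 0.7908221004926719
top0 bf [ 0.459 -0.314  0.005] 0.5558466138516879
top0 roofFL [0.616 0.142 0.253] 0.6325236931478706
top0 roofFR [ 0.63  -0.117  0.219] 0.6409931137356367
top0 roofBL [0.823 0.157 0.273] 0.8383298207528734
top0 roofBR [ 0.945 -0.14  -0.003] 0.9556476874706521
top0 bar [0.567 0.013 0.235] 0.5674195728998683
top0 bench [ 0.336 -0.11  -0.   ] 0.3530557776716448
top0 wb [0.215 0.634 0.043] 0.6696269405270858
scene0 A [0.634 0.295 0.031] 0.6993610598752864
scene0 B [0.556 0.416 0.035] 0.6938912397326258
scene0 C [0.522 0.289 0.031] 0.5969516744227742
scene0 bar [0.569 0.023 0.232] 0.5695638929290692
scene0 roof [0.706 0.029 0.27 ] 0.7068943854686051
scene0 bf [nan nan nan] nan
```

View pics/crop_b.png

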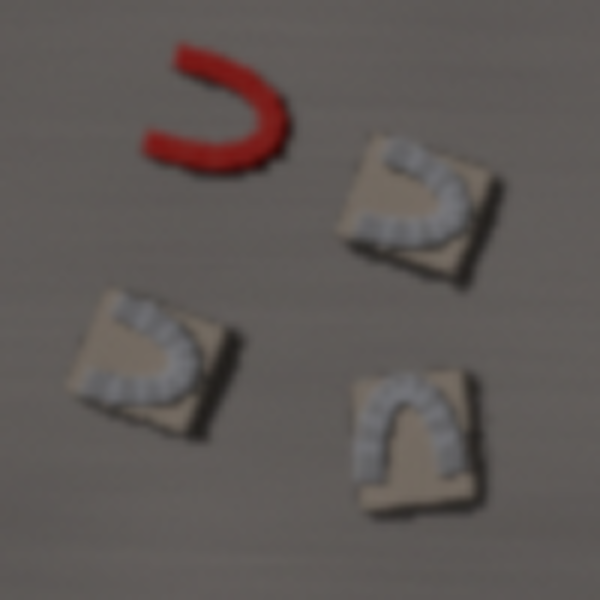

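View pics/crop_a.png

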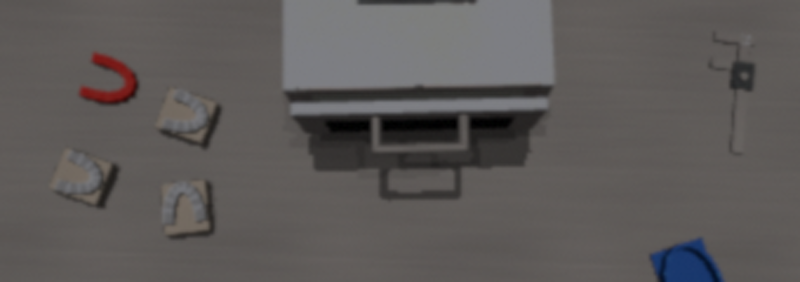

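```bash
python3 - <<'E'
from h import *
np.set_printoptions(precision=3,suppress=True)
p,d,c=load('wrist0'); W=cloud(d,c)
for u,v in ((258,125),(320,135),(292,175),(240,100),(60,50),(310,180)): print(u,v,W[v,u],np.hypot(*W[v,u][:2]))
cv2.imwrite('pics/crop_w.png',cv2.resize(p[40:260,180:400],(600,600),interpolation=cv2.INTER_CUBIC))
# cabinet roof
for n in('top0','scene0'):
    p,d,c=load(n); W=cloud(d,c)
    m=(abs(W[...,2]-.27)<.006)
    m=cv2.morphologyEx(m.astype(np.uint8),cv2.MORPH_OPEN,np.ones((3,3)))
    k,l,s,_=cv2.connectedComponentsWithStats(m); i=1+s[1:,4].argmax()
    q=W[l==i]; r=cv2.minAreaRect((q[:,:2]*1000).astype(np.float32)); print(n,'roof',r,cv2.boxPoints(r),q[:,2].mean())
    # C
    for nm,(x,y) in dict(A=(.634,.295),B=(.556,.414),C=(.522,.287)).items():
        m=(np.hypot(W[...,0]-x,W[...,1]-y)<.055)&(W[...,2]>.026)&(W[...,2]<.05)
        q=W[m]; r=cv2.minAreaRect((q[:,:2]*1000).astype(np.float32)); print(n,nm,r,np.percentile(q[:,2],[5,25,50,75,95]),m.sum())
    m=(abs(W[...,1])<.15)&(W[...,0]>.5)&(W[...,0]<.585)&(W[...,2]>.2)
    q=W[m];print('bar',q.min(0),q.max(0),np.median(q,0),m.sum())
E
```

```text
258 125 [0.164 0.611 0.042] 0.632961744841539
320 135 [0.202 0.678 0.042] 0.7076633033628248
292 175 [0.238 0.63  0.04 ] 0.6736317547540004
240 100 [0.128 0.6   0.004] 0.6137746106584927
60 50 [-0.009  0.41  -0.001] 0.40964417318459473
310 180 [0.252 0.65  0.041] 0.6969385252180903
top0 roof ((728.7012939453125, 20.674301147460938), (212.29286193847656, 270.6578674316406), 3.0322391986846924) [[ 615.545  150.199]
 [ 629.862 -120.08 ]
 [ 841.858 -108.85 ]
 [ 827.54   161.429]] 0.2696228218156803
top0 A ((634.4738159179688, 296.1394958496094), (63.646148681640625, 54.169715881347656), 72.8617172241211) [0.029 0.033 0.036 0.044 0.048] 421
top0 B ((556.7825927734375, 416.2672119140625), (62.64339828491211, 53.780555725097656), 71.91987609863281) [0.03  0.033 0.037 0.043 0.047] 420
top0 C ((522.8436889648438, 289.0775451660156), (62.662559509277344, 54.47407531738281), 9.505094528198242) [0.03  0.033 0.036 0.044 0.048] 433
bar [ 0.562 -0.035  0.226] [0.584 0.062 0.24 ] [0.57  0.018 0.233] 206
scene0 roof ((730.8821411132812, 20.549179077148438), (211.7303009033203, 271.1412048339844), 2.566406488418579) [[ 619.053  151.243]
 [ 631.194 -119.626]
 [ 842.712 -110.145]
 [ 830.571  160.724]] 0.26918148944547204
scene0 A ((637.53271484375, 296.36553955078125), (61.3500862121582, 54.044212341308594), 73.7755126953125) [0.03  0.033 0.036 0.044 0.047] 323
scene0 B ((560.3739013671875, 417.5711975097656), (63.06675720214844, 54.326087951660156), 72.547607421875) [0.029 0.032 0.035 0.043 0.047] 359
scene0 C ((526.0689697265625, 290.5833740234375), (62.18850326538086, 53.500301361083984), 7.971312046051025) [0.029 0.032 0.035 0.044 0.046] 338
bar [ 0.565 -0.036  0.226] [0.585 0.064 0.238] [0.572 0.016 0.232] 145
```

View pics/crop_w.png

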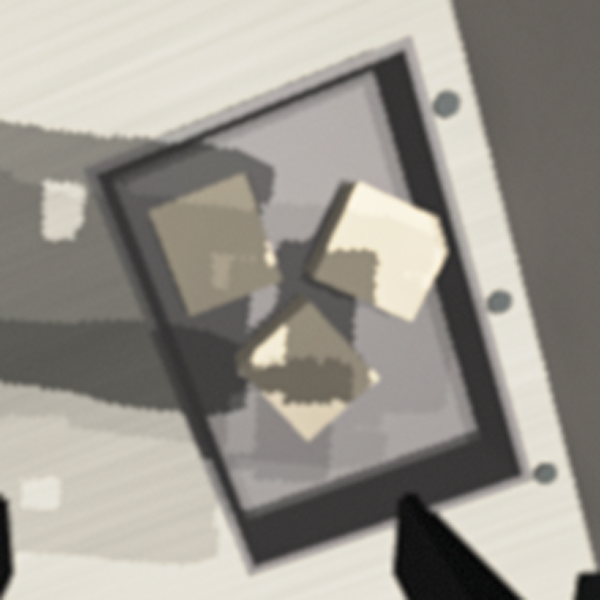

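```bash
python3 - <<'E'
from h import *
np.set_printoptions(precision=3,suppress=True)
p,d,c=load('top0'); W=cloud(d,c)
for u in (225,258,292):
    print(u); print(np.c_[np.arange(172,214,2),W[172:214:2,u]])
print(c)
# predicted in the cabinet frame
a=np.deg2rad(2.8); o=np.array([.624,.0155,0]); M=np.array([[np.cos(a),-np.sin(a),0],[np.sin(a),np.cos(a),0],[0,0,1]])
cab=lambda q:o+M@np.array(q)
for n in('top0','scene0'):
    p,d,c=load(n)
    pts=[cab(q) for q in ([-.047,.045,.232],[-.047,-.045,.232],[0,.13,.25],[0,-.13,.25],[-.012,.13,.25],[-.012,-.13,.25],[-.012,.13,.09],[-.012,-.13,.09],[0,.135,.27],[0,-.135,.27],[.21,.135,.27],[.21,-.135,.27])]
    im=cv2.resize(p,None,fx=4,fy=4,interpolation=cv2.INTER_CUBIC)
    for u,v in proj(c,pts): cv2.circle(im,(int(u*4+2),int(v*4+2)),4,(0,255,0),1)
    cv2.imwrite('pics/ov_%s.png'%n,im[320:900,680:1400] if n=='top0' else im[380:960,640:1360])
E
```

```text
225
[[172.      0.632   0.092   0.274]
 [174.      0.629   0.092   0.267]
 [176.      0.624   0.092   0.269]
 [178.      0.62    0.092   0.265]
 [180.      0.652   0.105   0.086]
 [182.      0.646   0.104   0.089]
 [184.      0.608   0.092   0.25 ]
 [186.      0.605   0.093   0.245]
 [188.      0.599   0.092   0.248]
 [190.      0.601   0.095   0.211]
 [192.      0.6     0.096   0.189]
 [194.      0.602   0.099   0.149]
 [196.      0.606   0.102   0.096]
 [198.      0.617   0.109   0.001]
 [200.      0.612   0.109  -0.003]
 [202.      0.605   0.109   0.001]
 [204.      0.6     0.109  -0.   ]
 [206.      0.594   0.108   0.002]
 [208.      0.588   0.108  -0.002]
 [210.      0.582   0.108   0.   ]
 [212.      0.576   0.107   0.004]]
258
[[172.      0.636   0.015   0.269]
 [174.      0.63    0.015   0.271]
 [176.      0.626   0.015   0.267]
 [178.      0.623   0.015   0.259]
 [180.      0.655   0.015   0.085]
 [182.      0.648   0.015   0.093]
 [184.      0.611   0.014   0.246]
 [186.      0.606   0.014   0.25 ]
 [188.      0.604   0.014   0.234]
 [190.      0.605   0.014   0.202]
 [192.
[... 611 characters left out ...]
  -0.066   0.253]
 [186.      0.609  -0.067   0.244]
 [188.      0.608  -0.069   0.223]
 [190.      0.609  -0.071   0.193]
 [192.      0.611  -0.073   0.154]
 [194.      0.613  -0.076   0.114]
 [196.      0.628  -0.084  -0.   ]
 [198.      0.624  -0.085  -0.008]
 [200.      0.617  -0.084  -0.002]
 [202.      0.61   -0.084   0.002]
 [204.      0.605  -0.084  -0.002]
 [206.      0.599  -0.084  -0.001]
 [208.      0.593  -0.085  -0.003]
 [210.      0.587  -0.084   0.003]
 [212.      0.581  -0.084   0.004]]
{'fx': 484.42331735196774, 'fy': 484.42331735196774, 'cx': 257.6307604959401, 'cy': 190.46496820939188, 'xyz': array([0.384, 0.01 , 1.378]), 'orientation': array([ 10.615,  -0.042, -88.526])}
```

View pics/ov_top0.png

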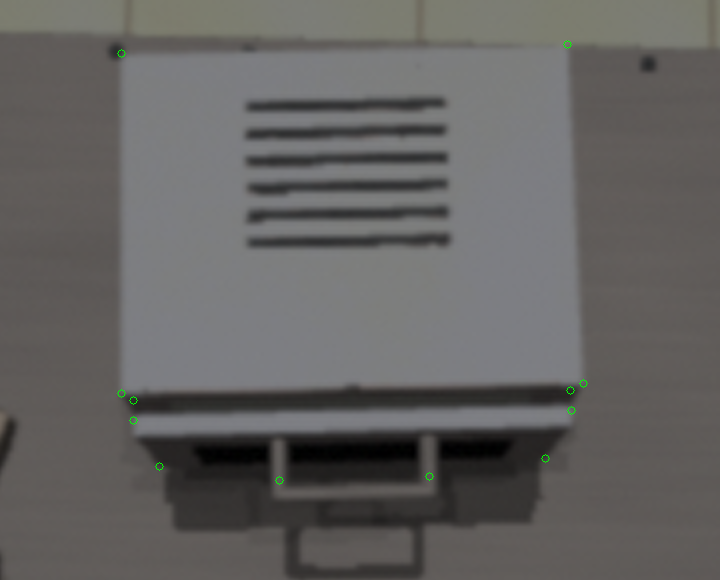

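View pics/ov_scene0.png

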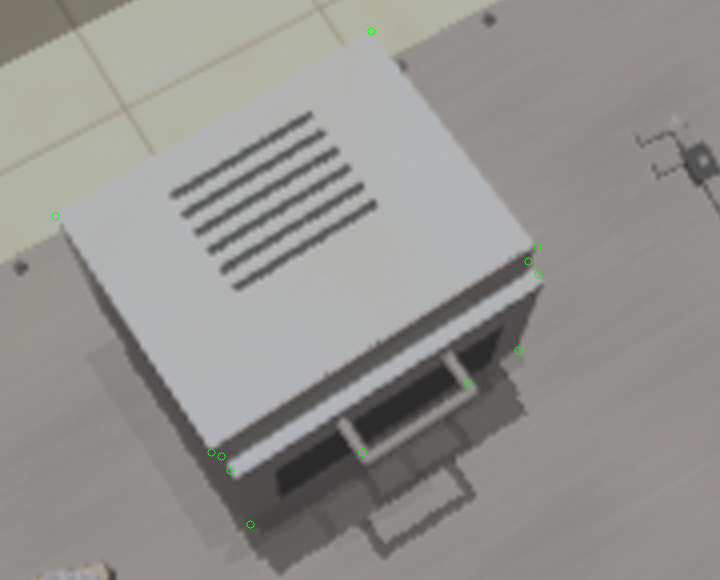

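```bash
python3 -m handwheel '0 0.18 0 6 -2 -6.2 1;0 0.36 0 12 -4 -12 1;0 0.54 0 18 -6 -17 1;0 0.7 0 23 -8 -22 1;0 0.85 0 28 -10 -28 1;0 1 0 33 -12 -34 1;0 1.1 0 38 -13 -40 1;0 1.157 0 42 -13 -46.4 1' 30; python3 -c "
from plant import read_state;print(read_state())"
```

```text
clock: 1.15
tool_pos: [0.4098, 0.1331, 0.4047]
orientation: [-89.9, 0.0, -87.3]
ft_force: [1.8, 0.9, -1.2]
finger_gap: 0.0952
{'clock': 1.15, 'joint_positions': array([9.19595495e+00, 5.33993374e+00, 1.04796267e+02, 3.75289101e-03,
       6.98086540e+01, 6.51665999e+00]), 'joint_velocities': array([-66.3717133 ,  -6.92767501,  -1.09705248,  -0.17936022,
         8.28812105, -40.87339117]), 'joint_torque': array([  9.98855442, -36.50384903, -26.7458421 ,   0.09480894,
         0.05319569,   1.47655495]), 'tool_pos': array([0.40983182, 0.13311868, 0.40473386]), 'orientation': array([-8.99456110e+01,  9.75927883e-03, -8.73219940e+01]), 'ft_force': array([ 1.75426691,  0.9233319 , -1.17068704]), 'torque': array([-0.07023753, -0.00307431, -0.00097464]), 'finger_gap': 0.09515627049788537}
```

```bash
python3 -m handwheel '0 0 0 4 0 1 1;0.1 0 0 8 0 2 1;0.2 0 0 11 0 3 1;0.3 0 0 13.3 0 4 1;0.4 0 0 13.3 0 4.4 1;0.4 0 0 13.3 0 4.4 1;0.4 0 0 13.3 0 4.4 1;0.4 0 0 13.3 0 4.4 1'; python3 - <<'E'
from h import *
s=read_state(); print(s)
snap('wrist','w1')
E
```

```text
clock: 2.15
tool_pos: [0.4601, 0.0046, 0.4042]
orientation: [-67.1, 0.0, -87.2]
ft_force: [-0.3, 0.6, -0.7]
finger_gap: 0.0953
{'clock': 2.15, 'joint_positions': array([ -9.73995541,   1.70605857, 111.26305837,   6.89740675,
        44.87739677, -16.52286742]), 'joint_velocities': array([-0.07441001, -0.03384366,  0.15078388,  0.13757215, -0.5174827 ,
       -0.13106017]), 'joint_torque': array([ -0.09792455, -30.58896661, -28.21002245,   0.28915158,
        -1.03341389,   0.04187237]), 'tool_pos': array([0.46011591, 0.00458651, 0.40415917]), 'orientation': array([-6.71427323e+01,  5.96496905e-03, -8.71539501e+01]), 'ft_force': array([-0.28579597,  0.59923886, -0.70914502]), 'torque': array([-0.093188  ,  0.29031734,  0.02611591]), 'finger_gap': 0.09526141951309544}
```

View pics/w1.png

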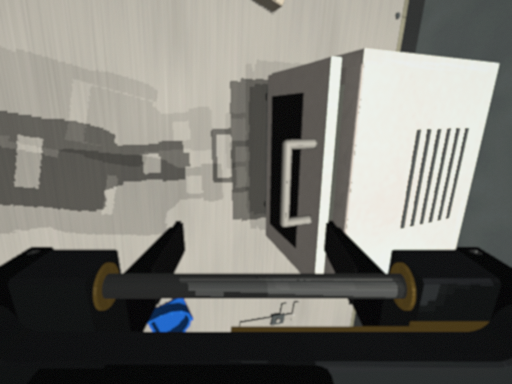

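```bash
cat > kin.py <<'E'
import numpy as np
from scipy.spatial.transform import Rotation as Ro
from scipy.optimize import least_squares
D=[([63.0492622,28.1648944,89.3495327,0,62.5492999,-6.05137692],[0.22287722,0.58374594,0.29165716],[-90.0635012,.0055,-20.8987253]),
([9.19595495,5.33993374,104.796267,.0037,69.808654,6.51666],[0.40983182,0.13311868,0.40473386],[-89.945611,.0097,-87.321994]),
([-9.73995541,1.70605857,111.26305837,6.89740675,44.87739677,-16.52286742],[0.46011591,0.00458651,0.40415917],[-67.1427323,.006,-87.1539501])]
# append (q,pos,orient) tuples from extra poses
try:
    D+= [tuple(x) for x in np.load('extra.npy',allow_pickle=True)]
except Exception: pass
# tool axes in flange frame: tool y = flange z; tool z = flange x ; tool x = flange y
T=np.array([[0,0,1],[1,0,0],[0,1,0.]])
def rot(q):
    q=np.deg2rad(q)
    return Ro.from_euler('ZYZYZ',[q[0],q[1]+q[2],q[3],q[4],q[5]]).as_matrix()@T
def fk(q,p):
    a1,a2,d4,dl,d1,L=p; r=np.deg2rad(q)
    s2,c2=np.sin(r[1]),np.cos(r[1]); s3,c3=np.sin(r[1]+r[2]),np.cos(r[1]+r[2])
    x=a1+a2*s2+d4*s3; z=d1+a2*c2+d4*c3
    c,s=np.cos(r[0]),np.sin(r[0])
    R=rot(q); return np.array([c*x-s*dl,s*x+c*dl,z])+L*R[:,1],R
def fit():
    f=lambda p: np.concatenate([(fk(q,p)[0]-np.array(t))*1000 for q,t,o in D])
    return least_squares(f,[0,.57,.4,.066,.4,.3])
LIM=np.array([[-177.58,177.58],[-47.91,125.51],[2.72,160],[-65.01,245.01],[3.68,167.84],[-153.87,153.87]])
P=None
def params():
    global P
    if P is None: P=fit().x
    return P
def ik(pos,R,q0,n=0):
    p=params()
    def f(q):
        t,Rq=fk(q,p); return np.concatenate([(t-pos)*20,Ro.from_matrix(Rq.T@R).as_rotvec()*3])
    r=least_squares(f,np.clip(q0,LIM[:,0]+.1,LIM[:,1]-.1),bounds=(LIM[:,0],LIM[:,1]),x_scale=50.)
    t,Rq=fk(r.x,p)
    return r.x,np.linalg.norm(t-pos)*1000,np.degrees(np.linalg.norm(Ro.from_matrix(Rq.T@R).as_rotvec()))
if __name__=='__main__':
    np.set_printoptions(precision=4,suppress=True)
    r=fit(); print(r.x,r.fun)
    for q,t,o in D: print(np.degrees(Ro.from_matrix(rot(q).T@Ro.from_euler('xyz',o,degrees=True).as_matrix()).as_rotvec()))
E
python3 kin.py
cat > crop.py <<'E'
E
python3 - <<'E'
from h import *
np.set_printoptions(precision=4,suppress=True)
p,d,c=load('w1'); W=cloud(d,c)
# bar pixels: from image along center
for v in (150,165,185,205,218): 
    print(v,[ (u,W[v,u].round(3).tolist()) for u in range(282,296,2)])
m=(W[...,2]>.262)&(W[...,2]<.28)
q=W[m]; r=cv2.minAreaRect((q[:,:2]*1000).astype(np.float32)); print(r,cv2.boxPoints(r),m.sum())
E
```

```text
150 [(282, [0.608, 0.041, 0.15]), (284, [0.565, 0.051, 0.232]), (286, [0.566, 0.052, 0.234]), (288, [0.569, 0.052, 0.235]), (290, [0.57, 0.052, 0.236]), (292, [0.607, 0.045, 0.18]), (294, [0.607, 0.045, 0.185])]
165 [(282, [0.565, 0.035, 0.23]), (284, [0.566, 0.035, 0.234]), (286, [0.568, 0.035, 0.234]), (288, [0.57, 0.036, 0.236]), (290, [0.573, 0.036, 0.235]), (292, [0.608, 0.025, 0.181]), (294, [0.607, 0.026, 0.186])]
185 [(282, [0.567, 0.013, 0.231]), (284, [0.567, 0.013, 0.234]), (286, [0.57, 0.013, 0.234]), (288, [0.571, 0.014, 0.236]), (290, [0.575, 0.013, 0.234]), (292, [0.608, -0.001, 0.185]), (294, [0.608, -0.0, 0.189])]
205 [(282, [0.568, -0.01, 0.232]), (284, [0.569, -0.01, 0.234]), (286, [0.571, -0.01, 0.235]), (288, [0.574, -0.01, 0.235]), (290, [0.61, -0.03, 0.181]), (292, [0.61, -0.029, 0.185]), (294, [0.61, -0.027, 0.191])]
218 [(282, [0.569, -0.026, 0.232]), (284, [0.571, -0.026, 0.234]), (286, [0.573, -0.025, 0.235]), (288, [0.576, -0.026, 0.235]), (290, [0.58, -0.027, 0.232]), (292, [0.582, -0.027, 0.233]), (294, [0.586, -0.028, 0.231])]
((730.5453491210938, 27.20
[... 755 characters left out ...]
wargs)
           ~~~~~~^^^^^^^^^^^^^^^^^^^^^^^^^^^^^^
  File "kin.py", line 23, in <lambda>
    f=lambda p: np.concatenate([(fk(q,p)[0]-np.array(t))*1000 for q,t,o in D])
                                 ~~^^^^^
  File "kin.py", line 21, in fk
    R=rot(q); return np.array([c*x-s*dl,s*x+c*dl,z])+L*R[:,1],R
  File "kin.py", line 15, in rot
    return Ro.from_euler('ZYZYZ',[q[0],q[1]+q[2],q[3],q[4],q[5]]).as_matrix()@T
           ~~~~~~~~~~~~~^^^^^^^^^^^^^^^^^^^^^^^^^^^^^^^^^^^^^^^^^
  File "scipy/spatial/transform/_rotation.pyx", line 1413, in scipy.spatial.transform._rotation.Rotation.from_euler
ValueError: Expected axis specification to be a non-empty string of upto 3 characters, got ZYZYZ
```

```bash
sed -i "s/return Ro.from_euler('ZYZYZ',\[q\[0\],q\[1\]+q\[2\],q\[3\],q\[4\],q\[5\]\]).as_matrix()@T/return (Ro.from_euler('ZYZ',[q[0],q[1]+q[2],q[3]])*Ro.from_euler('YZ',[q[4],q[5]])).as_matrix()@T/" kin.py; python3 kin.py
```

```text
[-0.0102  0.5739  0.407   0.0661  0.162   0.1881] [-0.1146  0.1673  0.1806 -0.3366  0.121   0.4769  0.1532 -0.3826 -0.6575]
[ -0.0019 179.9994   0.0002]
[   0. -180.   -0.]
[  -0.0001 -180.       -0.    ]
```

```bash
sed -i "s/^T=np.array.*/T=np.array([[0,0,-1],[-1,0,0],[0,1,0.]])/" kin.py; python3 kin.py | head -3
cat > plan.py <<'E'
from kin import *
YAW=2.75
def frame(phi,yaw=YAW,jaw='v',flip=1):
    """tool y points along azimuth yaw, phi deg below level. jaw 'v': tool z = upward normal; 'h': tool x = flip*upward normal"""
    a=np.deg2rad(yaw); f=np.deg2rad(phi)
    y=np.array([np.cos(a)*np.cos(f),np.sin(a)*np.cos(f),-np.sin(f)])
    n=np.array([np.cos(a)*np.sin(f),np.sin(a)*np.sin(f),np.cos(f)])
    if jaw=='v': z=n; x=np.cross(y,z)
    else: x=flip*n; z=np.cross(x,y)
    return np.c_[x,y,z]
def step(pos,R,q):
    best=ik(pos,R,q); return best
E
python3 - <<'E'
from plan import *
np.set_printoptions(precision=1,suppress=True)
q=np.array(D[2][0]); g=np.array([.570,.013,.2305])
print('bar grip')
for phi in (67,55,45,35,25,15,0):
    R=frame(phi); q,e,a=ik(g-.059*R[:,1],R,q); print(phi,q,e,a)
print('j4 flipped')
for phi in (60,45,30,15,0):
    R=frame(phi); q,e,a=ik(g-.059*R[:,1],R,[0,0,140,180,30,180-0]); print(phi,q,e,a)
    q,e,a=ik(g-.059*R[:,1],R,[0,0,140,180,30,-150]); print(phi,q,e,a)
E
```

```text
[-0.0102  0.5739  0.407   0.0661  0.162   0.1881] [-0.1146  0.1673  0.1806 -0.3366  0.121   0.4769  0.1532 -0.3826 -0.6575]
[-0.0001 -0.0006 -0.0012]
[-0.  0. -0.]
bar grip
67 [ -7.   16.4 112.4   7.9  28.8 -15.9] 3.1339419182969455e-09 2.342669299092639e-09
55 [ -8.   14.4 120.   29.4  12.6 -37.7] 2.7847039995559524e-13 2.5182799991408333e-14
45 [  -8.9   14.2  126.2  119.6    9.5 -128.3] 1.1150912609939193e-13 1.4209067774733853e-14
35 [ -10.9   15.1  131.2  144.2   22.7 -153.9] 1.766754740809067 2.6771638325449385
25 [ -13.9   16.9  134.7  143.3   35.8 -153.9] 5.945779051040038 8.553938614635927
15 [ -16.2   19.8  137.6  143.8   48.5 -153.9] 10.559495814634996 14.618276092552787
0 [ -16.4   26.9  141.7  151.2   70.6 -153.9] 16.04360544508522 23.428675805492567
j4 flipped
60 [ -5.1  15.2 124.4 199.6   3.7 153.9] 11.369209281269635 15.064123362110365
60 [ -7.6  15.  116.8  15.9  19.2 -24. ] 2.014147678776168e-13 2.7155956120821668e-14
45 [ -5.2  14.3 125.3 200.2   3.7 153.9] 3.4702323166338425 6.916033191605426
45 [  -8.9   14.2  126.2  119.6    9.5 -128.3] 4.056025361509021e-12 5.689087490121453e-13
30 [ -2.7  15.7 130.9 200.8  21.7 153.9] 8.004616624476283 14.287212263573974
30 [ -12.5   15.9  133.   143.6   29.3 -153.9] 3.7837161770414207 5.581593418420863
15 [ -0.8  20.2 136.8 197.7  44.9 153.9] 11.483235538631005 22.16053880174999
15 [ -16.2   19.8  137.6  143.8   48.5 -153.9] 10.559520918708854 14.618273447936186
0 [-15.3  40.4 147.3 156.5 103.8 153.9] 17.716015364559883 24.220674967454862
0 [ -16.4   26.9  141.7  151.2   70.6 -153.9] 16.04383469964312 23.428652910692822
```

```bash
cat >> plan.py <<'E'
O=np.array([.6235,.0155,0]); 
def cab(q,yaw=YAW):
    a=np.deg2rad(yaw); M=np.array([[np.cos(a),-np.sin(a),0],[np.sin(a),np.cos(a),0],[0,0,1]]); return O+M@np.array(q,float)
def door(th,s,n=0,y=0):
    """point on door: s from hinge along panel, n along inward normal (outer face n=-.012, bar n=-.047 s=.142)"""
    return cab([-s*np.sin(th)+n*np.cos(th),y,.09+s*np.cos(th)+n*np.sin(th)])
E
python3 - <<'E'
from plan import *
np.set_printoptions(precision=3,suppress=True)
print(door(.05,.142,-.047),door(.06,.142,-.047))
def allik(g,R,lab,back=.059):
    out=[]
    for s4 in (0,90,180):
      for s5 in (20,60,100):
        for s6 in (-120,-60,0,60,120):
            q,e,a=ik(g-back*R[:,1],R,[np.degrees(np.arctan2(g[1],g[0]))-8,30,130,s4,s5,s6])
            if e<.1 and a<.1 and not any(np.abs(q-o).max()<2 for o in out): out.append(q)
    for o in out: print(lab,o.round(1))
    if not out: print(lab,'none')
C=np.array([.5245,.290,.025])
for phi in (40,50,60):
  for f in (1,-1):
    allik(cab([.052,0,.115]),frame(phi,jaw='h',flip=f),f'place {phi} {f}')
    allik(C,frame(phi,8.5,jaw='h',flip=f),f'pick {phi} {f}')
for phi in (20,40):
  for f in (1,-1):
    allik(door(1.5,.13,-.03,.085),frame(phi,jaw='h',flip=f),f'close0 {phi} {f}',.078)
    allik(door(0,.13,-.012,.085),frame(phi,jaw='h',flip=f),f'close1 {phi} {f}',.078)
E
```

```text
[0.57  0.013 0.229] [0.568 0.013 0.229]
place 40 1 [ -6.8  33.4 121.  162.6  25.   99.7]
pick 40 1 [ 28.9  42.1 131.2 202.8  43.8  86.6]
place 40 -1 [ -6.8  33.4 121.  162.6  25.  -80.3]
pick 40 -1 [ 28.9  42.1 131.2 202.8  43.8 -93.4]
place 50 1 [ -6.2  32.1 115.5 141.7   9.3 121.1]
pick 50 1 [ 27.6  38.8 127.  207.6  27.   79.9]
place 50 -1 [ -6.2  32.1 115.5 141.7   9.3 -58.9]
pick 50 -1 [  27.6   38.8  127.   207.6   27.  -100.1]
place 60 1 [  -5.6   32.2  109.4   25.8    9.6 -122.7]
pick 60 1 [ 26.2  37.1 122.  227.9  11.8  58.2]
place 60 -1 [ -5.6  32.2 109.4  25.8   9.6  57.3]
pick 60 -1 [  26.2   37.1  122.   227.9   11.8 -121.8]
close0 20 1 [  3.8  52.  157.3 181.   99.3  90.5]
close1 20 1 [  3.5  23.  135.6 180.9  48.7  89.7]
close0 20 -1 [  3.8  52.  157.3 181.   99.3 -89.5]
close1 20 -1 [  3.5  23.  135.6 180.9  48.7 -90.3]
close0 40 1 [  3.6  32.3 148.8 180.9  51.   90. ]
close1 40 1 [  3.4  16.9 124.9 182.4  11.8  88.1]
close0 40 -1 [  3.6  32.3 148.8 180.9  51.  -90. ]
close1 40 -1 [  3.4  16.9 124.9 182.4  11.8 -91.9]
```

```bash
cat >> plan.py <<'E'
def rel(pos,R,s=None,cmd=None):
    """shift cm and turn rad in present tool axes to reach pos,R"""
    from plant import read_state
    s=s or read_state()
    R0=Ro.from_euler('xyz',s['orientation'],degrees=True).as_matrix(); p0=np.array(s['tool_pos'])
    return Ro.from_matrix(R0.T@R).as_rotvec().round(3), ((R0.T@(pos-p0))*100).round(2)
E
python3 - <<'E'
from plan import *
R=frame(63); g=np.array([.570,.013,.2305])
print(rel(g-.119*R[:,1],R)); print(rel(g-.059*R[:,1],R))
E
```

```text
(array([ 0.072,  0.001, -0.001]), array([-0.31,  8.41,  2.55]))
(array([ 0.072,  0.001, -0.001]), array([-0.3 , 14.39,  2.98]))
```

```bash
python3 -m handwheel '0.03 0 0 -0.1 3 1 -0.53;0.072 0 0 -0.2 6 2 -0.53;0.072 0 0 -0.3 8.4 2.55 -0.53;0.072 0 0 -0.3 8.4 2.55 -0.53;0.072 0 0 -0.3 8.4 2.55 -0.53;0.072 0 0 -0.3 8.4 2.55 -0.53;0.072 0 0 -0.3 8.4 2.55 -0.53;0.072 0 0 -0.3 8.4 2.55 -0.53' 15
python3 - <<'E'
from plan import *
from h import *
np.set_printoptions(precision=4,suppress=True)
s=read_state(); print(s['joint_positions'],s['tool_pos'],s['orientation'],s['finger_gap'])
R_=frame(63); g=np.array([.570,.013,.2305]); print(rel(g-.059*R_[:,1],R_))
p,W,c=snap('wrist','w2')
cv2.imwrite('pics/w2b.png',cv2.resize(p,(768,576)))
E
```

```text
clock: 3.2
tool_pos: [0.5158, 0.01, 0.3371]
orientation: [-62.9, -0.0, -87.2]
ft_force: [0.1, -0.0, -0.2]
finger_gap: 0.0239
[ -8.1029  10.2619 113.4693   9.9217  29.9791 -18.3481] [0.5158 0.01   0.3371] [-62.9174  -0.0012 -87.1997] 0.02392467244476995
(array([-0.001,  0.001, -0.   ]), array([-0.04,  6.06, -0.01]))
```

View pics/w2b.png

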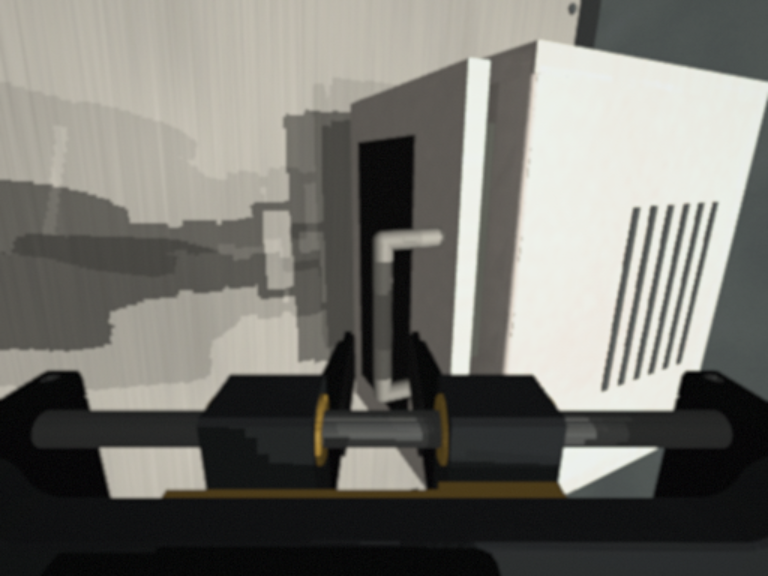

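The bar (at about (383,310)) lies midway between the fingers (345 and 425), and there is room on the door side. I'll advance and grip.

```bash
python3 -m handwheel '0 0 0 0 1.5 0 -0.53;0 0 0 0 3 0 -0.53;0 0 0 0 4.5 0 -0.53;0 0 0 0 6 0 -0.53;0 0 0 0 6 0 -0.53;0 0 0 0 6 0 -1;0 0 0 0 6 0 -1;0 0 0 0 6 0 -1' 15
python3 - <<'E'
from plan import *
from plant import read_state
np.set_printoptions(precision=2,suppress=True)
s=read_state(); print(s['joint_positions'],s['joint_velocities'])
p0=np.array(s['tool_pos']); R=frame(63)
g=p0+.059*R[:,1]; print(g*1000)
th0=.055
for th in np.linspace(.1,1.0,19):
    d=door(th,.142,-.047)-door(th0,.142,-.047); print(round(th,2),(R.T@d)*100, ik(p0+d,R,s['joint_positions'])[0])
E
```

```text
clock: 4.25
tool_pos: [0.5432, 0.0114, 0.2837]
orientation: [-62.9, -0.0, -87.2]
ft_force: [1.0, -0.2, 1.3]
finger_gap: 0.0095
[ -7.44  16.66 114.35  12.1   22.71 -20.33] [ 0.02 -0.03  0.06  0.02 -0.07  0.05]
[570.    12.69 231.15]
0.1 [ 0.   -0.05 -0.67] [ -7.52  15.17 115.87  12.06  22.79 -20.32]
0.15 [-0.   -0.07 -1.42] [ -7.68  14.83 116.97  12.63  22.07 -21.05]
0.2 [-0.   -0.05 -2.17] [ -7.83  14.55 118.07  13.27  21.3  -21.85]
0.25 [-0.    0.   -2.91] [ -7.99  14.31 119.17  13.99  20.49 -22.73]
0.3 [-0.    0.09 -3.65] [ -8.15  14.13 120.26  14.8   19.64 -23.71]
0.35 [-0.    0.22 -4.39] [ -8.31  14.   121.34  15.72  18.75 -24.79]
0.4 [-0.    0.39 -5.12] [ -8.46  13.92 122.42  16.77  17.82 -26.02]
0.45 [ 0.    0.59 -5.84] [ -8.61  13.91 123.48  17.98  16.84 -27.4 ]
0.5 [-0.    0.83 -6.55] [ -8.76  13.96 124.53  19.39  15.84 -28.99]
0.55 [-0.    1.1  -7.25] [ -8.9   14.07 125.56  21.04  14.8  -30.82]
0.6 [ 0.    1.41 -7.93] [ -9.04  14.25 126.57  23.01  13.73 -32.96]
0.65 [ 0.    1.75 -8.59] [ -9.18  14.5  127.55  25.39  12.64 -35.5 ]
0.7 [ 0.    2.12 -9.24] [ -9.3   14.81 128.51  28.28  11.54 -38.57]
0.75 [-0.    2.53 -9.87] [ -9.42  15.2  129.43  31.88  10.44 -42.33]
0.8 [ -0.     2.97 -10.48] [ -9.54  15.65 130.32  36.41   9.37 -47.03]
0.85 [ -0.     3.43 -11.06] [ -9.64  16.17 131.18  42.21   8.33 -52.98]
0.9 [  0.     3.93 -11.62] [ -9.73  16.76 131.99  49.7    7.39 -60.62]
0.95 [ -0.     4.45 -12.16] [ -9.81  17.42 132.76  59.3    6.59 -70.37]
1.0 [ -0.     5.   -12.66] [ -9.88  18.14 133.48  71.26   6.02 -82.46]
```

```bash
python3 -m handwheel '0 0 0 0 -0.05 -0.7 -1;0 0 0 0 -0.07 -1.4 -1;0 0 0 0 -0.05 -2.2 -1;0 0 0 0 0 -2.9 -1;0 0 0 0 0.1 -3.65 -1;0 0 0 0 0.2 -4.4 -1;0 0 0 0 0.4 -5.1 -1;0 0 0 0 0.6 -5.8 -1' 15; python3 -c "
from plant import read_state;s=read_state();print(s['joint_positions'],s['torque'])"
```

```text
clock: 5.25
tool_pos: [0.4938, 0.009, 0.2511]
orientation: [-63.0, 0.0, -87.2]
ft_force: [2.3, 2.3, 3.1]
finger_gap: 0.0093
[ -8.69154605  15.91512186 122.69772934  19.58203914  15.70290168
 -29.17199706] [ 0.29072873 -0.38160881  0.1652034 ]
```

```bash
python3 -m handwheel '0 0 0 0 0.2 -0.75 -1;0 0 0 0 0.5 -1.4 -1;0 0 0 0 0.8 -2.1 -1;0 0 0 0 1.1 -2.8 -1;0 0 0 0 1.5 -3.4 -1;0 0 0 0 1.9 -4.05 -1;0 0 0 0 1.9 -4.05 -1;0 0 0 0 1.9 -4.05 -0.6' 15; python3 - <<'E'
from plan import *
from h import *
np.set_printoptions(precision=3,suppress=True)
s=read_state();print(s['joint_positions'],s['torque'])
g=s['tool_pos']+.059*frame(63)[:,1]; print(g, door(.75,.142,-.047))
snap('scene','s2')
E
```

```text
clock: 6.25
tool_pos: [0.4665, 0.0077, 0.2158]
orientation: [-63.0, 0.0, -87.2]
ft_force: [0.9, 0.3, -0.5]
finger_gap: 0.0148
[ -9.528  17.952 128.388  37.808   9.132 -48.475] [-0.165  0.31  -0.003]
[0.493 0.009 0.163] [0.492 0.009 0.162]
```

View pics/s2.png

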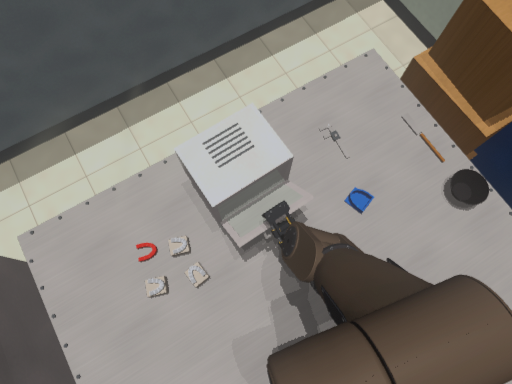

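```bash
python3 -m handwheel '0 0 0 0 0 0 -0.5;0 0 0 0 -2 0 -0.5;0 0 0 0 -5 0 -0.5;0 0 0 0 -8 0 -0.5;0 0 0 0 -11 0 -0.6;0 0 0 0 -13 0 -0.8;0 0 0 0 -13 0 -1;0 0 0 0 -13 0 -1' 15; python3 - <<'E'
from plan import *
from h import *
np.set_printoptions(precision=3,suppress=True)
s=read_state();print(s['joint_positions'],s['tool_pos'],s['finger_gap'])
q=s['joint_positions']
R_=frame(75)
for tip in (cab([-.075,0,.26]),cab([-.078,0,.215]),door(.75,.14,0),door(1.0,.14,0),door(1.25,.14,0),door(1.5,.14,0)):
    t=tip-.078*R_[:,1]; q,e,a=ik(t,R_,q); print(t,rel(t,R_,s),q.round(1),e,a)
E
```

```text
clock: 7.3
tool_pos: [0.408, 0.0048, 0.3314]
orientation: [-63.0, 0.0, -87.2]
ft_force: [-0.2, -0.4, -0.7]
finger_gap: 0.0009
[-11.815   0.786 125.684  14.16   27.992 -25.638] [0.408 0.005 0.331] 0.0008947851840468643
[0.528 0.011 0.335] (array([-0.21 ,  0.001, -0.   ]), array([-0.03,  5.13, 10.92])) [ -6.9  13.4 106.6   3.5  45.3 -11.8] 2.7769818377841588e-12 6.982257078148324e-13
[0.525 0.011 0.29 ] (array([-0.21 ,  0.001, -0.   ]), array([-0.02,  9.  ,  8.61])) [ -6.9  15.7 110.8   4.   38.7 -12.5] 8.82895894639444e-09 5.24434767932245e-09
[0.508 0.01  0.268] (array([-0.21 ,  0.001, -0.   ]), array([-0.03, 10.22,  6.03])) [ -7.3  15.8 114.8   4.6  34.7 -13.5] 1.4317915037803456e-09 6.80059553345554e-10
[0.486 0.009 0.241] (array([-0.21 ,  0.001, -0.   ]), array([-0.03, 11.59,  2.82])) [ -7.8  16.  119.7   5.5  29.7 -15. ] 8.626652697155371e-14 4.7356180273423755e-15
[0.471 0.008 0.209] (array([-0.21 ,  0.001, -0.   ]), array([-0.03, 13.71,  0.05])) [ -8.2  17.5 123.8   6.9  24.  -16.9] 7.867692934960097e-14 1.5923333683615402e-14
[0.464 0.008 0.175] (array([-0.21 ,  0.001, -0.   ]), array([-0.03, 16.46, -2.11])) [ -8.4  20.5 126.9   9.3  18.1 -19.6] 1.5975475275768472e-13 1.060574316046371e-14
```

```bash
python3 -m handwheel '-0.1 0 0 0 1 4 -1;-0.21 0 0 0 3 8 -1;-0.21 0 0 0 5.1 10.9 -1;-0.21 0 0 0 5.1 10.9 -1;-0.21 0 0 0 7 9.8 -1;-0.21 0 0 0 9 8.6 -1;-0.21 0 0 0 9.6 7.3 -1;-0.21 0 0 0 10.2 6 -1' 15; python3 - <<'E'
from plan import *
from plant import read_state
np.set_printoptions(precision=3,suppress=True)
s=read_state();print(s['joint_positions'],s['tool_pos'],s['finger_gap'])
R_=frame(75)
for th in np.linspace(.75,1.5,9):
    tip=door(th,.14,0); t=tip-.078*R_[:,1]; print(th,rel(t,R_,s))
E
```

```text
clock: 8.3
tool_pos: [0.5069, 0.0097, 0.268]
orientation: [-75.0, 0.0, -87.2]
ft_force: [1.9, -0.0, 2.6]
finger_gap: 0.0007
[ -7.399  16.881 114.208   4.699  34.204 -13.751] [0.507 0.01  0.268] 0.0007410036290423354
0.75 (array([-0.   ,  0.001, -0.   ]), array([-0.02,  0.05,  0.11]))
0.84375 (array([-0.   ,  0.001, -0.   ]), array([-0.03,  0.72, -1.02]))
0.9375 (array([-0.   ,  0.001, -0.   ]), array([-0.03,  1.49, -2.08]))
1.03125 (array([-0.   ,  0.001, -0.   ]), array([-0.03,  2.36, -3.07]))
1.125 (array([-0.   ,  0.001, -0.   ]), array([-0.03,  3.31, -3.97]))
1.21875 (array([-0.   ,  0.001, -0.   ]), array([-0.03,  4.35, -4.77]))
1.3125 (array([-0.   ,  0.001, -0.   ]), array([-0.03,  5.46, -5.48]))
1.40625 (array([-0.   ,  0.001, -0.   ]), array([-0.03,  6.62, -6.08]))
1.5 (array([-0.   ,  0.001, -0.   ]), array([-0.03,  7.84, -6.56]))
```

```bash
python3 -m handwheel '0 0 0 0 0.7 -1 -1;0 0 0 0 1.5 -2.1 -1;0 0 0 0 2.4 -3.1 -1;0 0 0 0 3.3 -4 -1;0 0 0 0 4.3 -4.8 -1;0 0 0 0 5.4 -5.5 -1;0 0 0 0 6.2 -5.9 -1;0 0 0 0 6.9 -6.2 -1' 15; python3 - <<'E'
from plan import *
from plant import read_state
np.set_printoptions(precision=3,suppress=True)
s=read_state();print(s['joint_positions'],s['ft_force'],s['torque'])
R_=frame(75)
tip=door(1.5,.14,0); t=tip-.078*R_[:,1]; print(rel(t,R_,s))
E
```

```text
clock: 9.3
tool_pos: [0.4653, 0.0076, 0.1851]
orientation: [-75.0, 0.0, -87.2]
ft_force: [-0.8, -0.8, 0.9]
finger_gap: 0.0008
[ -8.427  22.121 124.68    9.062  18.72  -19.447] [-0.795 -0.803  0.876] [-0.021  0.271 -0.018]
(array([ 0.   ,  0.001, -0.   ]), array([-0.03,  0.92, -0.4 ]))
```

```bash
python3 -m handwheel '0 0 0 0 0.3 -0.1 -1;0 0 0 0 0.5 -0.2 -1;0 0 0 0 0.8 -0.3 -1;0 0 0 0 1 -0.4 -1;0 0 0 0 1.2 -0.4 -1;0 0 0 0 1.3 -0.4 -1;0 0 0 0 1.4 -0.4 -1;0 0 0 0 1.4 -0.4 -1' 15; python3 - <<'E'
from plan import *
from h import *
np.set_printoptions(precision=3,suppress=True)
s=read_state();print(s['ft_force'],s['torque'],s['tool_pos'])
p,W,c=snap('scene','s3')
R_=frame(75)
p,W,c=snap('top','t3')
E
```

```text
clock: 10.3
tool_pos: [0.4647, 0.0077, 0.1751]
orientation: [-74.7, -0.0, -87.2]
ft_force: [-32.3, -2.6, 81.9]
finger_gap: 0.0002
[-32.317  -2.62   81.894] [-0.419  2.54  -0.042] [0.465 0.008 0.175]
```

View pics/t3.png

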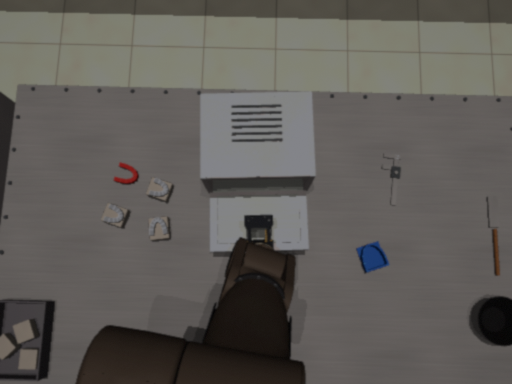

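View pics/s3.png

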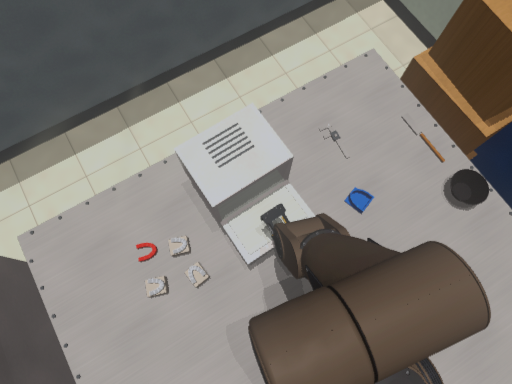

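```bash
python3 - <<'E'
from plan import *
from h import *
np.set_printoptions(precision=2,suppress=True)
p,d,c=load('t3'); W=cloud(d,c)
q=W[205:240,215:235].reshape(-1,3); A=np.c_[q[:,:2],np.ones(len(q))]; k=np.linalg.lstsq(A,q[:,2],rcond=None)[0]; print('door plane slope',k, 'expected slope -tan(.0708)')
q=W[205:240,215:235].reshape(-1,3);print(q.mean(0),A@k@np.ones(len(q))/len(q))
s=read_state(); q=s['joint_positions']; p0=s['tool_pos']
R0=frame(75)
def wp(pos,R,n,q,pos0,Ra):
    rv=Ro.from_matrix(Ra.T@R).as_rotvec()
    for i in range(1,n+1):
        t=i/n; q,e,a=ik(pos0+(pos-pos0)*t,Ra@Ro.from_rotvec(rv*t).as_matrix(),q); print(i,q,round(e,2),round(a,2))
    return q
up=np.array([.45,.02,.33])
def jr(R,deg): return R@Ro.from_euler('y',deg,degrees=True).as_matrix()
R1=jr(frame(75),90)
print(np.allclose(R1,frame(75,jaw='h',flip=-1)))
q=wp(up,R1,4,q,p0,R0)
R2=frame(60,40,jaw='h',flip=-1); q=wp(np.array([.45,.08,.33]),R2,4,q,up,R1)
R3=frame(40,40,jaw='h',flip=-1); print(); q=wp(np.array([.45,.10,.30]),R3,4,q,np.array([.45,.08,.33]),R2)
R4=frame(40,8.5,jaw='h',flip=-1); print(); 
C=np.array([.5245,.29,.025]); pre=C-.059*R4[:,1]-.08*R4[:,1]+[0,0,.05]; q=wp(pre,R4,4,q,np.array([.45,.10,.30]),R3)
R5=frame(40,8.5,jaw='h',flip=1);print(); print(ik(pre,R5,q+[0,0,0,0,0,180]))
E
```

```text
** On entry to DLASCL parameter number  4 had an illegal value
 ** On entry to DLASCL parameter number  4 had an illegal valueTraceback (most recent call last):
  File "<stdin>", line 5, in <module>
    x, resids, rank, s = _umath_linalg.lstsq(a, b, rcond,
                         ~~~~~~~~~~~~~~~~~~~^^^^^^^^^^^^^
                                             signature=signature)
                                             ^^^^^^^^^^^^^^^^^^^^
    raise LinAlgError("SVD did not converge in Linear Least Squares")
numpy.linalg.LinAlgError: SVD did not converge in Linear Least Squares
```

```bash
python3 - <<'E'
from plan import *
from h import *
np.set_printoptions(precision=2,suppress=True)
p,d,c=load('t3'); W=cloud(d,c)
q=W[205:240,215:235].reshape(-1,3); q=q[~np.isnan(q).any(1)]; A=np.c_[q[:,:2]-[.5,0],np.ones(len(q))]; k=np.linalg.lstsq(A,q[:,2],rcond=None)[0]; print('door plane slope',k, len(q))
s=read_state(); q=s['joint_positions']; p0=s['tool_pos']
R0=frame(75)
def wp(pos,R,n,q,pos0,Ra):
    rv=Ro.from_matrix(Ra.T@R).as_rotvec()
    for i in range(1,n+1):
        t=i/n; q,e,a=ik(pos0+(pos-pos0)*t,Ra@Ro.from_rotvec(rv*t).as_matrix(),q); print(i,q,round(e,2),round(a,2))
    return q
up=np.array([.45,.02,.33])
def jr(R,deg): return R@Ro.from_euler('y',deg,degrees=True).as_matrix()
R1=jr(frame(75),90)
print(np.allclose(R1,frame(75,jaw='h',flip=-1)))
q=wp(up,R1,4,q,p0,R0)
R2=frame(60,40,jaw='h',flip=-1); q=wp(np.array([.45,.08,.33]),R2,4,q,up,R1)
R3=frame(40,40,jaw='h',flip=-1); print(); q=wp(np.array([.45,.10,.30]),R3,4,q,np.array([.45,.08,.33]),R2)
R4=frame(40,8.5,jaw='h',flip=-1); print(); 
C=np.array([.5245,.29,.025]); pre=C-.059*R4[:,1]-.08*R4[:,1]+[0,0,.05]; q=wp(pre,R4,4,q,np.array([.45,.10,.30]),R3)
R5=frame(40,8.5,jaw='h',flip=1);print(pre); print(ik(pre,R5,q+[0,0,0,0,0,180]))
E
```

```text
door plane slope [-0.07 -0.02  0.1 ] 698
True
1 [ -8.05  16.41 124.75   6.78  24.24   5.87] 0.0 0.0
2 [ -7.69  12.67 122.32   5.32  30.36  30.31] 0.0 0.0
3 [ -7.32   9.34 119.52   4.37  36.44  54.25] 0.0 0.0
4 [ -6.95   6.45 116.37   3.7   42.44  77.89] 0.0 0.0
1 [ -6.83   5.75 117.79  10.71  39.46  64.01] 0.0 0.0
2 [ -6.86   5.33 119.02  18.97  37.64  48.76] 0.0 0.0
3 [ -6.97   5.23 120.02  27.83  37.2   32.77] 0.0 0.0
4 [ -7.09   5.44 120.76  36.35  38.16  16.97] 0.0 0.0

1 [ -7.91   5.6  123.49  47.25  35.43   6.4 ] 0.0 0.0
2 [ -8.68   6.04 126.21  59.73  33.98  -5.93] 0.0 0.0
3 [ -9.37   6.8  128.92  73.    34.14 -19.22] 0.0 0.0
4 [ -9.97   7.92 131.58  85.84  36.02 -32.28] 0.0 0.0

1 [  0.16  10.6  135.83 114.64  26.5  -49.  ] 0.0 0.0
2 [ 11.3   15.04 138.13 155.46  24.42 -75.83] 0.0 0.0
3 [ 22.34  20.7  138.19 189.43  29.07 -94.42] 0.0 0.0
4 [  32.28   26.83  136.    212.77   34.81 -102.04] 0.0 0.0
[0.42 0.27 0.16]
(array([ 32.28,  26.83, 136.  , 212.77,  34.81,  77.96]), np.float64(2.5438405243138007e-13), np.float64(3.422778780386458e-14))
```

```bash
python3 -m handwheel '0 0 0 0 -5 0 -1;0 0.15 0 -0.5 -8 1.2 -0.5;0 0.33 0 -1 -12 2 0;0 0.51 0 -1.2 -14.6 2.6 0.5;0 0.69 0 -1.2 -14.6 2.6 1;0 0.87 0 -1.2 -14.6 2.6 1;0 1.05 0 -1.2 -14.6 2.6 1;0 1.23 0 -1.2 -14.6 2.6 1' 30; python3 - <<'E'
from plan import *
from plant import read_state
np.set_printoptions(precision=3,suppress=True)
s=read_state();print(s['joint_positions'],s['ft_force'])
print(rel(np.array([.45,.10,.30]),frame(40,40,jaw='h',flip=-1)),rel(np.array([.45,.08,.33]),frame(60,40,jaw='h',flip=-1)))
E
```

```text
clock: 11.4
tool_pos: [0.4521, 0.019, 0.3189]
orientation: [-85.0, 14.2, -157.4]
ft_force: [-0.2, 0.4, -0.2]
finger_gap: 0.0651
[ -7.083   8.286 116.68    3.957  40.286  58.233] [-0.231  0.361 -0.181]
(array([-0.248, -0.234,  0.632]), array([-2.37,  1.87, -7.75])) (array([-0.201, -0.27 ,  0.286]), array([-2.36, -1.05, -5.64]))
```

```bash
python3 -m handwheel '-0.07 -0.1 0.1 -0.8 -0.3 -2 1;-0.15 -0.2 0.22 -1.6 -0.7 -4 1;-0.2 -0.27 0.3 -2.4 -1 -5.6 1;-0.22 -0.26 0.42 -2.4 0 -6.5 1;-0.24 -0.24 0.55 -2.4 1 -7.2 1;-0.25 -0.23 0.63 -2.4 1.9 -7.75 1;-0.25 -0.23 0.63 -2.4 1.9 -7.75 1;-0.25 -0.23 0.63 -2.4 1.9 -7.75 1' 30; python3 - <<'E'
from plan import *
from plant import read_state
np.set_printoptions(precision=3,suppress=True)
s=read_state();print(s['joint_positions'],s['ft_force'])
R4=frame(40,8.5,jaw='h',flip=-1); C=np.array([.5245,.29,.025]); pre=C-.059*R4[:,1]-.08*R4[:,1]+[0,0,.05]
R5=frame(40,8.5,jaw='h',flip=1)
print(rel(pre,R4),rel(pre,R5))
E
```

```text
clock: 12.4
tool_pos: [0.4498, 0.0999, 0.2994]
orientation: [-90.3, 49.8, -140.0]
ft_force: [0.5, -0.4, 0.4]
finger_gap: 0.0953
[-10.626  10.635 130.899  87.622  36.412 -35.308] [ 0.471 -0.4    0.406]
(array([0.425, 0.354, 0.004]), array([  4.61,  15.55, -15.26])) (array([ 0.006, -2.727, -0.594]), array([  4.61,  15.55, -15.26]))
```

```bash
python3 - <<'E'
from plan import *
np.set_printoptions(precision=3,suppress=True)
a=Ro.from_rotvec([.425,.354,.004])
for k in (10,20,30,40,50,60): print(k,(a*Ro.from_euler('y',k,degrees=True)).as_rotvec())
E
```

```text
10 [0.426 0.526 0.041]
20 [0.424 0.698 0.079]
30 [0.421 0.869 0.117]
40 [0.415 1.041 0.155]
50 [0.406 1.213 0.194]
60 [0.396 1.384 0.233]
```

```bash
python3 -m handwheel '0.11 0.09 0 1.1 3.9 -3.8 1;0.22 0.18 0 2.3 7.8 -7.6 1;0.33 0.27 0 3.4 11.7 -11.4 1;0.425 0.354 0 4.6 15.5 -15.3 1;0.426 0.526 0.041 4.6 15.5 -15.3 1;0.424 0.698 0.079 4.6 15.5 -15.3 1;0.421 0.869 0.117 4.6 15.5 -15.3 1;0.415 1.041 0.155 4.6 15.5 -15.3 1' 30; python3 - <<'E'
from plan import *
from plant import read_state
np.set_printoptions(precision=3,suppress=True)
s=read_state();print(s['joint_positions'],s['ft_force'])
R4=frame(40,8.5,jaw='h',flip=-1); C=np.array([.5245,.29,.025]); pre=C-.059*R4[:,1]-.08*R4[:,1]+[0,0,.05]
R5=frame(40,8.5,jaw='h',flip=1)
print(pre,rel(pre,R5))
E
```

```text
clock: 13.4
tool_pos: [0.4171, 0.2771, 0.162]
orientation: [-118.5, 44.9, 155.4]
ft_force: [0.4, -0.8, -0.1]
finger_gap: 0.0949
[ 31.61   32.097 135.71  202.84   40.057 -70.388] [ 0.364 -0.823 -0.145]
[0.419 0.274 0.164] (array([0.016, 2.743, 0.091]), array([-0.38, -0.04,  0.18]))
```

```bash
python3 - <<'E'
from h import *
np.set_printoptions(precision=3,suppress=True)
p,W,c=snap('wrist','w4')
x,y=.5245,.29
m=(np.hypot(W[...,0]-x,W[...,1]-y)<.055)&(W[...,2]>.027)&(W[...,2]<.05)
q=W[m]; r=cv2.minAreaRect((q[:,:2]*1000).astype(np.float32)); print(r,np.percentile(q[:,2],[5,25,50,75,95]),m.sum())
m&=W[...,2]<.037; q=W[m]; print(q[:,2].mean(),m.sum())
cv2.imwrite('pics/w4b.png',cv2.resize(p,(768,576)))
E
```

```text
((524.847412109375, 288.5704040527344), (62.18257522583008, 53.87324523925781), 8.198517799377441) [0.032 0.034 0.035 0.045 0.046] 3134
0.03387674614777839 1755
```

View pics/w4b.png

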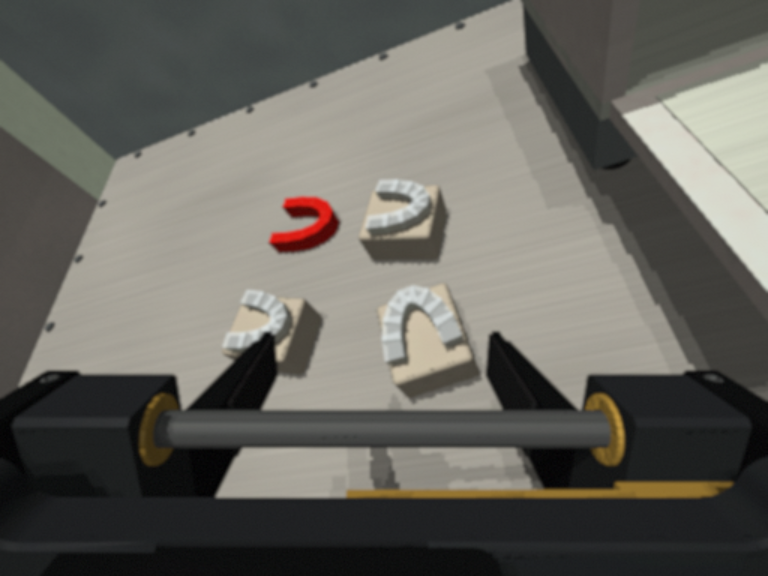

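```bash
python3 -m handwheel '0 0.18 0 -0.1 0 0 1;0 0.36 0 -0.2 0 0 1;0 0.54 0 -0.3 0 0.1 1;0 0.72 0 -0.4 0 0.2 1;0 0.9 0.02 -0.4 0 0.2 1;0 1.08 0.03 -0.4 0 0.2 1;0 1.26 0.04 -0.4 0 0.2 1;0 1.44 0.05 -0.4 0 0.2 1' 30; python3 - <<'E'
from plan import *
from plant import read_state
np.set_printoptions(precision=3,suppress=True)
s=read_state();print(s['joint_positions'],s['ft_force'])
C=np.array([.5248,.2888,.025])
R5=frame(40,8.3,jaw='h',flip=1)
g=C-.059*R5[:,1]; pre=g-.07*R5[:,1]+[0,0,.03]
print(rel(pre,R5),rel(g,R5))
for n in range(4):
    t=pre+(g-pre)*n/3; print(t,ik(t,R5,[30,35,134,205,40,85])[0])
E
```

```text
clock: 14.45
tool_pos: [0.4218, 0.2715, 0.168]
orientation: [-141.8, -13.0, 89.9]
ft_force: [1.2, 0.5, -0.1]
finger_gap: 0.0953
[ 31.86   31.801 135.472 206.847  41.351   9.229] [ 1.223  0.537 -0.082]
(array([0.014, 1.302, 0.059]), array([-0.38,  2.26,  2.04])) (array([0.014, 1.302, 0.059]), array([-1.3 , 11.06,  4.64]))
[0.427 0.275 0.138] [ 31.751  30.746 136.164 209.497  38.256  81.629]
[0.445 0.277 0.113] [ 30.71   34.675 134.802 206.77   40.42   83.836]
[0.462 0.28  0.088] [ 29.75   38.45  133.152 204.614  42.266  85.446]
[0.48  0.282 0.063] [ 28.863  42.067 131.237 202.886  43.777  86.606]
```

```bash
python3 -m handwheel '0 0.18 0 0 0 0 1;0 0.36 0 -0.1 0.5 0.4 1;0 0.54 0.02 -0.2 1 0.8 1;0 0.72 0.03 -0.2 1.5 1.2 1;0 0.9 0.04 -0.3 2 1.6 1;0 1.08 0.05 -0.4 2.2 2 1;0.014 1.25 0.06 -0.4 2.3 2 1;0.014 1.302 0.06 -0.4 2.3 2 1' 30; python3 - <<'E'
from plan import *
from h import *
np.set_printoptions(precision=3,suppress=True)
s=read_state();print(s['joint_positions'],s['ft_force'],s['tool_pos'])
C=np.array([.5248,.2888,.025])
R5=frame(40,8.3,jaw='h',flip=1)
g=C-.059*R5[:,1]; pre=g-.07*R5[:,1]+[0,0,.03]
print(rel(pre,R5),rel(g,R5),R5)
E
```

```text
clock: 15.45
tool_pos: [0.4277, 0.2742, 0.1379]
orientation: [-90.2, -49.9, 8.5]
ft_force: [0.6, -0.4, -0.4]
finger_gap: 0.0952
[ 31.993  35.416 134.179 208.289  40.585  83.411] [ 0.647 -0.43  -0.44 ] [0.428 0.274 0.138]
(array([ 0.001,  0.002, -0.001]), array([-0.04, -0.05,  0.04])) (array([ 0.001,  0.002, -0.001]), array([-2.33,  8.88,  0.05])) [[ 0.636  0.758 -0.144]
 [ 0.093  0.111  0.99 ]
 [ 0.766 -0.643 -0.   ]]
```

```bash
python3 -m handwheel '0 0 0 -0.5 2 0 1;0 0 0 -1 4 0 1;0 0 0 -1.5 6 0 1;0 0 0 -1.9 7.5 0 1;0 0 0 -2.2 8.5 0 1;0 0 0 -2.33 8.9 0.05 1;0 0 0 -2.33 8.9 0.05 1;0 0 0 -2.33 8.9 0.05 0.5' 20; python3 - <<'E'
from plan import *
from h import *
np.set_printoptions(precision=3,suppress=True)
s=read_state();print(s['joint_positions'],s['ft_force'],s['tool_pos'])
C=np.array([.5248,.2888,.025])
R5=frame(40,8.3,jaw='h',flip=1)
g=C-.059*R5[:,1]
print(rel(g,R5))
p,W,c=snap('wrist','w5')
E
```

```text
clock: 16.45
tool_pos: [0.4792, 0.282, 0.0622]
orientation: [-90.4, -49.9, 8.7]
ft_force: [0.7, 0.1, -0.2]
finger_gap: 0.0897
[ 29.188  46.498 128.677 202.696  45.385  87.22 ] [ 0.688  0.069 -0.202] [0.479 0.282 0.062]
(array([ 0.002,  0.004, -0.002]), array([0.11, 0.03, 0.01]))
```

View pics/w5.png

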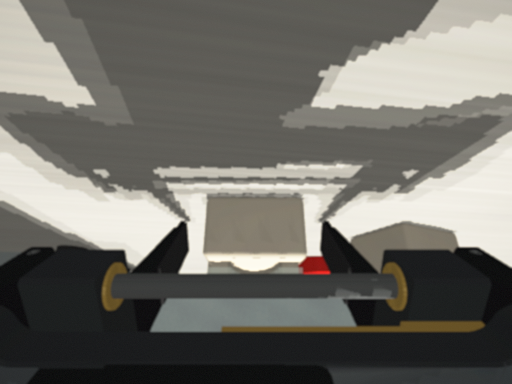

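```bash
python3 -m handwheel '0 0 0 0.1 0 0 -0.1;0 0 0 0.1 0 0 -0.1;0 0 0 0.1 0 0 -0.1;0 0 0 0.1 0 0 -0.1;0 0 0 0.1 0 0 -0.1;0 0 0 0.5 -0.4 0 -0.1;0 0 0 2.3 -1.9 0 -0.1;0 0 0 4.6 -3.9 0 -0.1' 20; python3 - <<'E'
from plan import *
from h import *
np.set_printoptions(precision=3,suppress=True)
s=read_state();print(s['joint_positions'],s['ft_force'],s['tool_pos'])
E
```

```text
clock: 17.5
tool_pos: [0.4788, 0.282, 0.1223]
orientation: [-90.5, -49.7, 8.7]
ft_force: [0.6, -0.3, -0.8]
finger_gap: 0.054
[ 29.213  38.242 128.25  206.945  37.361  81.637] [ 0.623 -0.26  -0.831] [0.479 0.282 0.122]
```

```bash
python3 - <<'E'
from plan import *
from h import *
np.set_printoptions(precision=3,suppress=True)
s=read_state();q=s['joint_positions']
R0=Ro.from_euler('xyz',s['orientation'],degrees=True).as_matrix()
print('model-relative tilt', np.degrees(Ro.from_matrix(frame(40,8.3,jaw='h',flip=1).T@R0).as_rotvec()))
R5=frame(40,2.75,jaw='h',flip=1)
for g in (cab([-.09,.06,.165]),cab([-.09,0,.145]),cab([.055,0,.127]),cab([.055,0,.1155])):
    t=g-.059*R5[:,1]; q,e,a=ik(t,R5,q); print(t,rel(t,R5,s),q.round(1),e,a)
E
```

```text
model-relative tilt [-0.163 -0.25   0.278]
[0.486 0.069 0.203] (array([-0.071,  0.067, -0.005]), array([  4.5 ,  -6.99, -21.22])) [ -0.7  20.1 137.7 174.4  27.9  92.8] 2.5589376332604514e-13 3.559146979369636e-14
[0.488 0.009 0.183] (array([-0.071,  0.067, -0.005]), array([  2.58,  -6.12, -27.18])) [-10.7  22.8 139.2 160.7  32.7  97.6] 2.5509874021939395e-13 6.022284298935801e-14
[0.633 0.016 0.165] (array([-0.071,  0.067, -0.005]), array([ 10.53,   6.06, -28.59])) [ -6.7  32.4 120.1 161.4  23.2 101.1] 3.163290971015302e-13 4.575189141416465e-14
[0.633 0.016 0.153] (array([-0.071,  0.067, -0.005]), array([  9.65,   6.8 , -28.58])) [ -6.7  33.5 120.5 162.5  24.7  99.9] 1.1443916996305594e-13 1.1268593022578458e-14
```

```bash
python3 -m handwheel '0 0 0 2 -2.5 -1.5 -0.1;-0.01 0.01 0 4 -5 -5 -0.1;-0.03 0.02 0 4.8 -6.5 -9.5 -0.1;-0.05 0.04 0 4.8 -7 -14.5 -0.1;-0.07 0.06 0 4.5 -7 -19 -0.1;-0.07 0.067 0 3.5 -6.6 -23.5 -0.1;-0.07 0.067 -0.005 2.6 -6.1 -26.5 -0.1;-0.07 0.067 -0.005 2.6 -6.1 -27.2 -0.1' 20; python3 - <<'E'
from plan import *
from h import *
np.set_printoptions(precision=3,suppress=True)
s=read_state();q=s['joint_positions'];print(q,s['tool_pos'],s['orientation'])
R5=frame(40,2.75,jaw='h',flip=1)
for g in (cab([-.03,0,.137]),cab([.055,0,.127]),cab([.055,0,.1155])):
    t=g-.059*R5[:,1]; print(t,rel(t,R5,s))
snap('scene','s6')
snap('top','t6')
E
```

```text
clock: 18.5
tool_pos: [0.4888, 0.0073, 0.1821]
orientation: [-89.9, -50.0, 2.5]
ft_force: [0.4, 0.6, -0.5]
finger_gap: 0.0537
[-11.122  27.8   137.875 161.954  36.251  95.865] [0.489 0.007 0.182] [-89.85  -50.04    2.509]
[0.548 0.012 0.175] (array([ 0.001, -0.003,  0.001]), array([3.29, 5.04, 0.18]))
[0.633 0.016 0.165] (array([ 0.001, -0.003,  0.001]), array([ 7.98, 12.2 ,  0.2 ]))
[0.633 0.016 0.153] (array([ 0.001, -0.003,  0.001]), array([ 7.1 , 12.94,  0.2 ]))
```

View pics/s6.png

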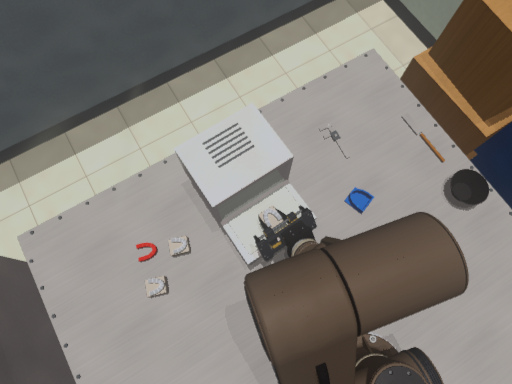

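The model is held over the door at about (270,217), with C's former spot empty. Next I move it in.

```bash
python3 -m handwheel '0 0 0 1 1.6 0.1 -0.1;0 0 0 2.2 3.3 0.2 -0.1;0 0 0 3.3 5 0.2 -0.1;0 0 0 4.5 6.8 0.2 -0.1;0 0 0 5.6 8.6 0.2 -0.1;0 0 0 6.8 10.4 0.2 -0.1;0 0 0 8 12.2 0.2 -0.1;0 0 0 8 12.2 0.2 -0.1' 20; python3 - <<'E'
from plan import *
from h import *
np.set_printoptions(precision=4,suppress=True)
s=read_state();q=s['joint_positions'];print(q,s['tool_pos'],s['orientation'])
R5=frame(40,2.75,jaw='h',flip=1)
for g in (cab([.055,0,.127]),cab([.055,0,.1155])):
    t=g-.059*R5[:,1]; print(t,rel(t,R5,s))
p,W,c=snap('wrist','w6')
# chamber floor/door heights seen
m=(abs(W[...,0]-.70)<.1)&(abs(W[...,1]-.02)<.1)&(W[...,2]<.11)&(W[...,2]>.05); print(np.nanpercentile(W[m][:,2],[5,50,95]),m.sum())
E
```

```text
clock: 19.6
tool_pos: [0.6341, 0.0199, 0.1663]
orientation: [-89.9, -50.2, 2.8]
ft_force: [-1.1, -0.2, -1.5]
finger_gap: 0.0539
[ -6.3764  34.9373 118.576  162.3434  24.3473 100.2551] [0.6341 0.0199 0.1663] [-89.8648 -50.1909   2.816 ]
[0.6333 0.016  0.1649] (array([-0.003,  0.001,  0.003]), array([-0.17,  0.01, -0.39]))
[0.6333 0.016  0.1534] (array([-0.003,  0.001,  0.003]), array([-1.06,  0.74, -0.39]))
[0.0905 0.0911 0.0935] 36054
```

View pics/w6.png

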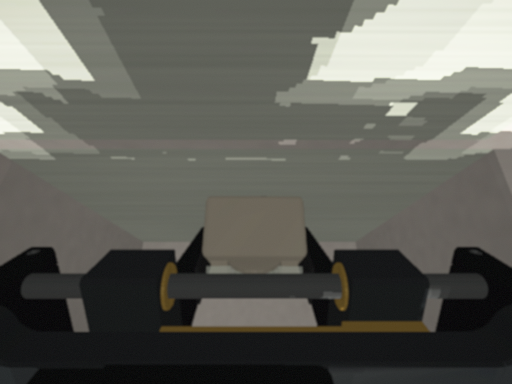

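```bash
python3 -m handwheel '0 0 0 -0.2 0.15 -0.1 -0.1;0 0 0 -0.4 0.3 -0.2 -0.1;0 0 0 -0.6 0.45 -0.3 -0.1;0 0 0 -0.7 0.55 -0.3 -0.1;0 0 0 -0.8 0.6 -0.3 -0.1;0 0 0 -0.88 0.67 -0.3 -0.1;0 0 0 -0.88 0.67 -0.3 -0.1;0 0 0 -0.88 0.67 -0.3 -0.1' 20
```

```text
clock: 20.65
tool_pos: [0.6333, 0.0152, 0.1549]
orientation: [-89.9, -50.1, 2.7]
ft_force: [-0.3, 0.1, -1.7]
finger_gap: 0.0538
```

```bash
python3 -m handwheel '0 0 0 -0.03 0.02 0 -0.1;0 0 0 -0.05 0.04 0 -0.1;0 0 0 -0.08 0.06 0 -0.1;0 0 0 -0.1 0.08 0 -0.1;0 0 0 -0.12 0.1 0 -0.1;0 0 0 -0.12 0.1 0 -0.1;0 0 0 -0.12 0.1 0 -0.1;0 0 0 -0.12 0.1 0 -0.1' 20
```

```text
clock: 21.65
tool_pos: [0.6333, 0.0151, 0.1533]
orientation: [-89.9, -50.1, 2.7]
ft_force: [1.0, -0.5, -2.2]
finger_gap: 0.0539
```

```bash
python3 -m handwheel '0 0 0 -0.02 0.02 0 -0.1;0 0 0 -0.04 0.03 0 -0.1;0 0 0 -0.06 0.05 0 -0.1;0 0 0 -0.08 0.06 0 -0.1;0 0 0 -0.1 0.08 0 -0.1;0 0 0 -0.1 0.08 0 -0.1;0 0 0 -0.1 0.08 0 -0.1;0 0 0 -0.1 0.08 0 -0.1' 20
```

```text
clock: 22.65
tool_pos: [0.6333, 0.0152, 0.1524]
orientation: [-89.9, -50.2, 2.7]
ft_force: [-3.1, 1.4, 5.8]
finger_gap: 0.0541
```

```bash
python3 -m handwheel '0 0 0 0 0 0 0.2;0 0 0 0 0 0 0.4;0 0 0 0 0 0 0.6;0 0 0 0 0 0 0.6;0 0 0 0 -1 0 0.6;0 0 0 -0.3 -3 0 0.6;0 0 0 -1 -5.5 0 0.6;0 0 0 -2 -8.5 0 0.6' 20; python3 - <<'E'
from plan import *
from h import *
np.set_printoptions(precision=3,suppress=True)
s=read_state();print(s['joint_positions'],s['tool_pos'])
p,W,c=snap('wrist','w7')
m=(abs(W[...,0]-.68)<.07)&(abs(W[...,1]-.02)<.06)&(W[...,2]>.12)&(W[...,2]<.14)
q=W[m]; print(m.sum(), cv2.minAreaRect((q[:,:2]*1000).astype(np.float32)),np.percentile(q[:,2],[5,50,95,99]))
E
```

```text
clock: 23.65
tool_pos: [0.5536, 0.0113, 0.1921]
orientation: [-89.9, -50.2, 2.7]
ft_force: [0.3, -0.3, 0.6]
finger_gap: 0.0762
[ -8.831  28.527 128.753 160.746  28.199  99.664] [0.554 0.011 0.192]
1846 ((676.0025024414062, 18.10602569580078), (57.825660705566406, 52.95085906982422), 3.5791702270507812) [0.121 0.126 0.136 0.136]
```

View pics/w7.png

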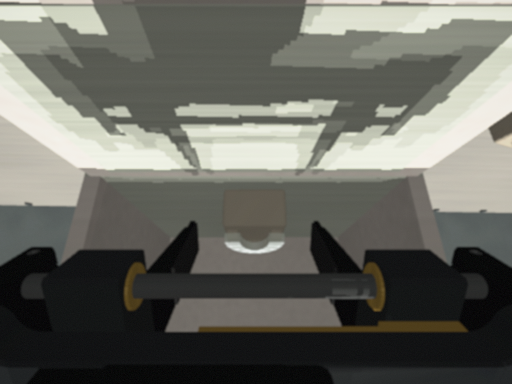

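```bash
cat >> plan.py <<'E'
def tipK(K,R,t=.010):
    """TCP for the upper front finger corner at K (tool x = upward normal)"""
    return K-t*R[:,0]-.078*R[:,1]
def closeK(th,phi,yc,delta=.025,off=0.):
    """K of finger following door at angle th"""
    f=np.deg2rad(phi)
    if np.pi/2-th<f:
        s=.16; E=np.array([-s*np.sin(th)-.012*np.cos(th),.09+s*np.cos(th)-.012*np.sin(th)])
        K=E+delta*np.array([np.cos(f),-np.sin(f)])+off*np.array([-np.sin(f),-np.cos(f)])
    else:
        s=.16-delta; n=-.012-off
        K=np.array([-s*np.sin(th)+n*np.cos(th),.09+s*np.cos(th)+n*np.sin(th)])
    return cab([K[0],yc,K[1]])
E
python3 - <<'E'
from plan import *
from plant import read_state
np.set_printoptions(precision=3,suppress=True)
s=read_state();q0=s['joint_positions']
for phi in (25,30,35):
    R=frame(phi,jaw='h',flip=1); q=q0
    for yc,dz in ((.18,.1),(.18,0),(.09,0)):
        t=tipK(closeK(1.5,phi,yc,off=.004),R)+[0,0,dz]; q,e,a=ik(t,R,q); print(phi,'pre',yc,dz,t,q.round(1),round(e,2),round(a,2))
    for th in np.arange(1.5,-.01,-.25):
        t=tipK(closeK(th,phi,.09),R); q,e,a=ik(t,R,q); print(phi,round(th,2),t,q.round(1),round(e,2),round(a,2))
E
```

```text
25 pre 0.18 0.1 [0.401 0.185 0.199] [ 24.4  24.9 147.9 203.1  58.3  86.9] 0.0 0.0
25 pre 0.18 0 [0.401 0.185 0.099] [ 24.4  44.6 151.1 199.8  79.7  95.8] 0.0 0.0
25 pre 0.09 0 [0.405 0.095 0.099] [  5.   48.  157.4 182.1  90.4  91. ] 0.0 0.0
25 1.5 [0.407 0.095 0.103] [  5.   47.  157.1 182.   89.1  90.9] 0.0 0.0
25 1.25 [0.412 0.095 0.142] [  5.   37.2 155.4 182.   77.6  90.5] 0.0 0.0
25 1.0 [0.424 0.096 0.177] [  4.8  29.2 152.1 182.1  66.2  90. ] 0.0 0.0
25 0.75 [0.444 0.097 0.204] [  4.7  23.9 148.  182.1  56.8  89.7] 0.0 0.0
25 0.5 [0.469 0.098 0.227] [  4.5  21.  143.4 182.1  49.3  89.4] 0.0 0.0
25 0.25 [0.499 0.1   0.242] [  4.4  20.2 138.6 182.1  43.8  89.1] 0.0 0.0
25 0.0 [0.532 0.101 0.249] [  4.2  21.1 134.  182.1  40.1  89. ] 0.0 0.0
30 pre 0.18 0.1 [0.402 0.185 0.204] [ 23.7  21.7 145.8 204.5  48.5  84.1] 0.0 0.0
30 pre 0.18 0 [0.402 0.185 0.104] [ 23.7  40.5 149.7 199.3  69.6  93.9] 0.0 0.0
30 pre 0.09 0 [0.406 0.095 0.104] [  4.9  42.7 155.8 181.9  78.5  90.7] 0.0 0.0
30 1.5 [0.408 0.095 0.107] [  4.9  41.8 155.4 181.9  77.1  90.7] 0.0 0.0
30 1.25 [0.413 0.095 0.147] [
[... 467 characters left out ...]
206.8  39.   80.5] 0.0 0.0
35 pre 0.18 0 [0.403 0.185 0.108] [ 23.   36.8 148.1 199.2  59.6  91.9] 0.0 0.0
35 pre 0.09 0 [0.408 0.095 0.108] [  4.9  37.9 153.8 181.9  66.7  90.5] 0.0 0.0
35 1.5 [0.41  0.095 0.112] [  4.8  37.1 153.3 181.9  65.4  90.4] 0.0 0.0
35 1.25 [0.415 0.096 0.151] [  4.8  28.5 151.  182.1  54.6  90. ] 0.0 0.0
35 1.0 [0.429 0.096 0.189] [  4.7  21.6 147.  182.3  43.6  89.4] 0.0 0.0
35 0.75 [0.449 0.097 0.217] [  4.6  17.8 142.7 182.6  35.4  89. ] 0.0 0.0
35 0.5 [0.474 0.098 0.239] [  4.4  16.1 138.  182.8  29.1  88.5] 0.0 0.0
35 0.25 [0.505 0.1   0.254] [  4.3  16.2 133.3 183.   24.5  88.1] 0.0 0.0
35 0.0 [0.538 0.101 0.262] [  4.1  17.7 128.7 183.1  21.5  87.9] 0.0 0.0
```

```bash
python3 - <<'E'
from plan import *
from plant import read_state
np.set_printoptions(precision=3,suppress=True)
R=frame(30,jaw='h',flip=1)
t=tipK(closeK(1.5,30,.18,off=.005),R)
print(rel(np.array([.43,.03,.21]),R),rel(t+[0,0,.1],R))
E
```

```text
(array([-0.002, -0.001, -0.174]), array([ -6.33, -10.26,   2.43])) (array([-0.002, -0.001, -0.174]), array([ -8.26, -11.4 ,  18.06]))
```

```bash
python3 -m handwheel '0 0 0 -1.5 -3 0 0.4;0 0 -0.05 -3.2 -6 0.8 0;0 0 -0.1 -5 -8.5 2 -0.4;0 0 -0.174 -6.3 -10.3 4 -0.8;0 0 -0.174 -7.1 -10.7 8.5 -1;0 0 -0.174 -7.8 -11 13.5 -1;0 0 -0.174 -8.3 -11.4 18 -1;0 0 -0.174 -8.3 -11.4 18 -1' 20; python3 - <<'E'
from plan import *
from h import *
np.set_printoptions(precision=3,suppress=True)
s=read_state();print(s['joint_positions'],s['tool_pos'])
R=frame(30,jaw='h',flip=1)
t=tipK(closeK(1.5,30,.18,off=.005),R)
print(rel(t+[0,0,.1],R),rel(t,R))
p,W,c=snap('top','t8')
E
```

```text
clock: 24.7
tool_pos: [0.4043, 0.1873, 0.2014]
orientation: [-89.8, -60.2, 3.0]
ft_force: [-0.2, 0.1, -0.6]
finger_gap: 0.003
[ 24.078  28.728 144.467 202.415  53.84   87.153] [0.404 0.187 0.201]
(array([-0.008,  0.002,  0.003]), array([-0.03, -0.34, -0.21])) (array([-0.008,  0.002,  0.003]), array([-8.71,  4.63, -0.23]))
```

View pics/t8.png

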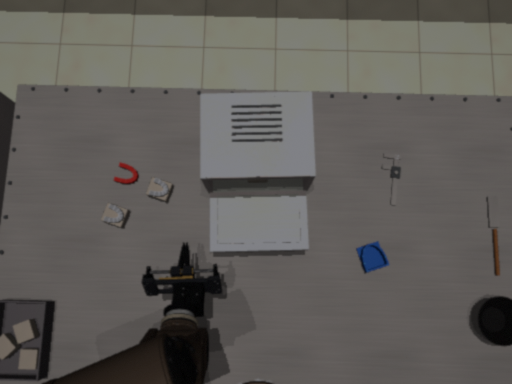

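```bash
python3 - <<'E'
from plan import *
from h import *
np.set_printoptions(precision=3,suppress=True)
p,d,c=load('t8'); W=cloud(d,c)
for u in (225,240,290):
    col=W[:,u]; i=[v for v in range(236,256) if col[v,2]>.07]; print(u,i[-1],col[i[-1]],col[i[-3]])
print(door(1.5,.16,0,.085),door(1.5,.16,0,-.08))
E
python3 -m handwheel '0 0 0 -1.2 0.5 -0.1 -1;0 0 0 -2.6 1.3 -0.2 -1;0 0 0 -4 2 -0.2 -1;0 0 0 -5.4 2.8 -0.2 -1;0 0 0 -6.8 3.5 -0.2 -1;0 0 0 -8 4.2 -0.2 -1;0 0 0 -8.7 4.6 -0.2 -1;0 0 0 -8.7 4.6 -0.2 -1' 20; python3 - <<'E'
from plan import *
from h import *
np.set_printoptions(precision=3,suppress=True)
s=read_state();print(s['joint_positions'],s['tool_pos'])
R_=frame(30,jaw='h',flip=1)
for yc in (.18,.09):
    t=tipK(closeK(1.5,30,yc,off=.005),R_); print(rel(t,R_))
E
```

```text
225 251 [0.46  0.097 0.096] [0.465 0.097 0.1  ]
240 251 [0.461 0.058 0.092] [0.465 0.057 0.103]
290 250 [ 0.467 -0.074  0.09 ] [ 0.472 -0.074  0.101]
[0.46  0.093 0.101] [ 0.468 -0.072  0.101]
clock: 25.75
tool_pos: [0.4028, 0.1812, 0.1022]
orientation: [-89.8, -60.1, 2.5]
ft_force: [-0.3, 0.3, -0.2]
finger_gap: 0.0007
[ 23.357  49.191 147.618 198.332  75.918  96.13 ] [0.403 0.181 0.102]
(array([ 0.   , -0.002,  0.001]), array([-0.01, -0.14,  0.39]))
(array([ 0.   , -0.002,  0.001]), array([ 0.  , -0.14, -8.61]))
```

```bash
python3 -m handwheel '0 0 0 0 -0.1 -1.2 -1;0 0 0 0 -0.1 -2.4 -1;0 0 0 0 -0.1 -3.6 -1;0 0 0 0 -0.1 -4.8 -1;0 0 0 0 -0.1 -6 -1;0 0 0 0 -0.1 -7.3 -1;0 0 0 0 -0.1 -8.6 -1;0 0 0 0 -0.1 -8.6 -1' 20; python3 - <<'E'
from plan import *
from h import *
np.set_printoptions(precision=3,suppress=True)
s=read_state();print(s['joint_positions'],s['tool_pos'])
R_=frame(30,jaw='h',flip=1)
print(rel(tipK(closeK(1.5,30,.09,off=.005),R_),R_))
for th in np.arange(1.5,-.01,-.1):
    print(th.round(2), rel(tipK(closeK(th,30,.09),R_),R_)[1])
p,W,c=snap('wrist','w8'); p,W,c=snap('scene','s8')
E
```

```text
clock: 26.75
tool_pos: [0.4061, 0.0952, 0.1032]
orientation: [-89.8, -60.1, 2.5]
ft_force: [-0.9, 0.3, -1.3]
finger_gap: 0.0005
[  5.063  53.619 153.856 182.04   87.586  91.197] [0.406 0.095 0.103]
(array([ 0.001, -0.002,  0.002]), array([-0.06, -0.02, -0.  ]))
1.5 [ 0.44 -0.02 -0.  ]
1.4 [ 1.87 -0.76  0.  ]
1.3 [ 3.36 -1.34  0.  ]
1.2 [ 4.9  -1.78  0.01]
1.1 [ 6.48 -2.06  0.01]
1.0 [ 7.96 -2.18  0.01]
0.9 [ 9.32 -2.17  0.02]
0.8 [10.66 -2.02  0.02]
0.7 [11.99 -1.74  0.02]
0.6 [13.28 -1.32  0.03]
0.5 [14.52 -0.78  0.03]
0.4 [15.7  -0.12  0.03]
0.3 [16.81  0.66  0.04]
0.2 [17.84  1.54  0.04]
0.1 [18.77  2.52  0.04]
-0.0 [19.6   3.59  0.04]
```

View pics/w8.png

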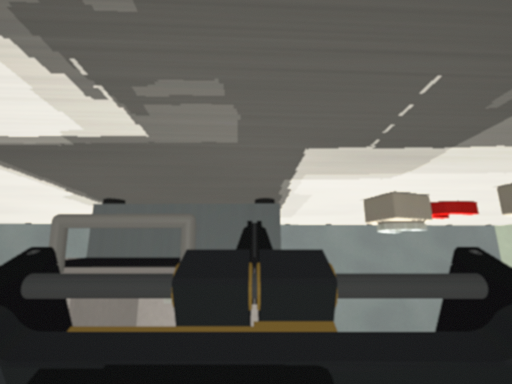

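View pics/s8.png

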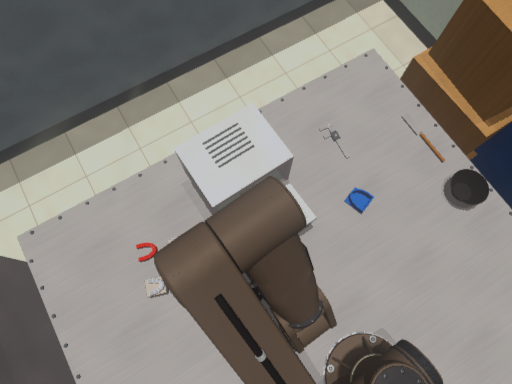

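```bash
python3 -m handwheel '0 0 0 0.45 0 0 -1;0 0 0 1.2 -0.4 0 -1;0 0 0 1.9 -0.8 0 -1;0 0 0 2.6 -1.1 0 -1;0 0 0 3.4 -1.3 0 -1;0 0 0 4.2 -1.6 0 -1;0 0 0 4.9 -1.8 0 -1;0 0 0 4.9 -1.8 0 -1' 20; python3 - <<'E'
from plan import *
from h import *
np.set_printoptions(precision=3,suppress=True)
s=read_state();print(s['joint_positions'],s['tool_pos'])
R_=frame(30,jaw='h',flip=1)
for th in np.arange(1.2,-.01,-.1):
    print(th.round(2), rel(tipK(closeK(th,30,.09),R_),R_)[1])
p,W,c=snap('wrist','w9'); p,W,c=snap('top','t9')
E
```

```text
clock: 27.85
tool_pos: [0.4146, 0.0969, 0.1551]
orientation: [-89.8, -60.2, 2.7]
ft_force: [-2.3, 0.9, -0.8]
finger_gap: 0.0004
[  5.153  40.081 151.486 182.053  71.753  90.591] [0.415 0.097 0.155]
1.2 [-0.02  0.06 -0.14]
1.1 [ 1.56 -0.22 -0.13]
1.0 [ 3.04 -0.34 -0.13]
0.9 [ 4.39 -0.33 -0.13]
0.8 [ 5.74 -0.18 -0.13]
0.7 [ 7.06  0.11 -0.13]
0.6 [ 8.35  0.52 -0.13]
0.5 [ 9.6   1.07 -0.13]
0.4 [10.78  1.73 -0.13]
0.3 [11.89  2.51 -0.13]
0.2 [12.91  3.39 -0.13]
0.1 [13.84  4.38 -0.14]
-0.0 [14.67  5.45 -0.14]
```

View pics/t9.png

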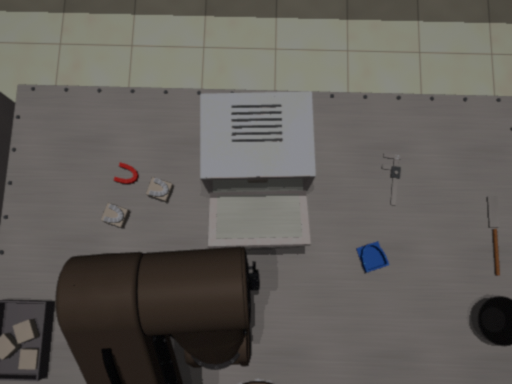

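View pics/w9.png

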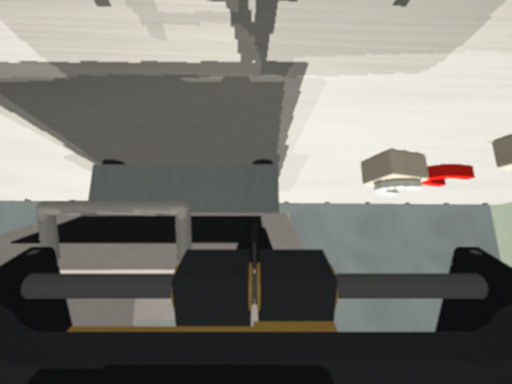

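```bash
python3 -m handwheel '0 0 0 1.5 -0.2 -0.1 -1;0 0 0 3 -0.3 -0.1 -1;0 0 0 4.4 -0.3 -0.1 -1;0 0 0 5.7 -0.2 -0.1 -1;0 0 0 7.1 0.1 -0.1 -1;0 0 0 8.3 0.5 -0.1 -1;0 0 0 9.6 1.1 -0.1 -1;0 0 0 9.6 1.1 -0.1 -1' 20; python3 - <<'E'
from plan import *
from h import *
np.set_printoptions(precision=3,suppress=True)
s=read_state();print(s['joint_positions'],s['tool_pos'])
R_=frame(30,jaw='h',flip=1)
for th in np.arange(.5,-.01,-.05):
    print(th.round(2), rel(tipK(closeK(th,30,.09),R_),R_)[1])
p,W,c=snap('top','t10')
E
```

```text
clock: 28.95
tool_pos: [0.4721, 0.0983, 0.2322]
orientation: [-89.8, -60.2, 2.6]
ft_force: [-0.8, 0.1, -0.2]
finger_gap: 0.0006
[  4.483  23.46  139.913 182.045  43.556  89.435] [0.472 0.098 0.232]
0.5 [ 0.04 -0.09  0.  ]
0.45 [0.64 0.22 0.  ]
0.4 [1.22 0.57 0.  ]
0.35 [1.79 0.95 0.  ]
0.3 [2.33 1.35 0.  ]
0.25 [2.86 1.78 0.  ]
0.2 [3.36 2.23 0.  ]
0.15 [ 3.84  2.71 -0.  ]
0.1 [ 4.29  3.22 -0.  ]
0.05 [ 4.72  3.74 -0.  ]
0.0 [ 5.12  4.29 -0.  ]
```

View pics/t10.png

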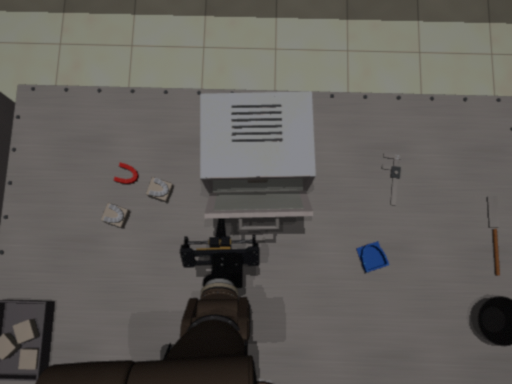

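Door is near 0.5 rad (free edge at row ~212). I'll continue to just short of shut.

```bash
python3 -m handwheel '0 0 0 0.65 0.2 0 -1;0 0 0 1.2 0.6 0 -1;0 0 0 1.8 0.95 0 -1;0 0 0 2.35 1.35 0 -1;0 0 0 2.85 1.8 0 -1;0 0 0 3.35 2.2 0 -1;0 0 0 3.85 2.7 0 -1;0 0 0 4.3 3.2 0 -1' 20; python3 - <<'E'
from plan import *
from plant import read_state
np.set_printoptions(precision=3,suppress=True)
s=read_state();print(s['tool_pos'])
R_=frame(30,jaw='h',flip=1)
for th in np.arange(.1,-.06,-.02):
    print(th.round(2), rel(tipK(closeK(th,30,.09),R_),R_)[1])
E
```

```text
clock: 30.0
tool_pos: [0.5217, 0.1006, 0.2534]
orientation: [-89.8, -60.1, 2.6]
ft_force: [-4.6, 0.0, -3.3]
finger_gap: 0.0007
[0.522 0.101 0.253]
0.1 [-0.01 -0.03  0.01]
0.08 [0.16 0.17 0.01]
0.06 [0.33 0.38 0.01]
0.04 [0.5  0.6  0.01]
0.02 [0.66 0.81 0.01]
-0.0 [0.82 1.04 0.01]
-0.02 [0.97 1.26 0.01]
-0.04 [1.12 1.49 0.01]
```

```bash
python3 -m handwheel '0 0 0 0.15 0.15 0 -1;0 0 0 0.3 0.35 0 -1;0 0 0 0.45 0.55 0 -1;0 0 0 0.6 0.7 0 -1;0 0 0 0.7 0.85 0 -1;0 0 0 0.75 0.95 0 -1;0 0 0 0.8 1 0 -1;0 0 0 0.8 1 0 -1' 20
```

```text
clock: 31.0
tool_pos: [0.5339, 0.1012, 0.2553]
orientation: [-89.8, -60.1, 2.6]
ft_force: [-3.5, -0.3, -1.7]
finger_gap: 0.0008
```

```bash
python3 -m handwheel '0 0 0 0.03 0.04 0 -1;0 0 0 0.05 0.08 0 -1;0 0 0 0.08 0.13 0 -1;0 0 0 0.1 0.17 0 -1;0 0 0 0.13 0.21 0 -1;0 0 0 0.15 0.26 0 -1;0 0 0 0.15 0.26 0 -1;0 0 0 0.15 0.26 0 -1' 20
```

```text
clock: 32.0
tool_pos: [0.537, 0.1014, 0.2554]
orientation: [-89.8, -60.1, 2.6]
ft_force: [-3.1, -1.4, 1.3]
finger_gap: 0.0007
```

```bash
python3 -m handwheel '0 0 0 0.02 0.04 0 -1;0 0 0 0.04 0.07 0 -1;0 0 0 0.06 0.1 0 -1;0 0 0 0.08 0.14 0 -1;0 0 0 0.1 0.17 0 -1;0 0 0 0.1 0.17 0 -1;0 0 0 0.1 0.17 0 -1;0 0 0 0.1 0.17 0 -1' 20
```

```text
clock: 33.0
tool_pos: [0.5377, 0.1014, 0.2552]
orientation: [-89.8, -60.1, 2.6]
ft_force: [-17.0, -2.1, 6.6]
finger_gap: 0.0007
```

```bash
python3 - <<'E'
from plan import *
from h import *
np.set_printoptions(precision=3,suppress=True)
p,W,c=snap('top','t11')
for u in (235,258,290):
    print(u); print(W[174:200:2,u])
cv2.imwrite('pics/t11c.png',cv2.resize(p[80:260,190:330],None,fx=4,fy=4,interpolation=cv2.INTER_CUBIC)[:600])
E
```

```text
235
[[ 0.63   0.069  0.267]
 [ 0.625  0.068  0.268]
 [ 0.622  0.069  0.26 ]
 [ 0.619  0.069  0.248]
 [ 0.614  0.069  0.25 ]
 [ 0.609  0.069  0.249]
 [ 0.609  0.07   0.227]
 [ 0.609  0.071  0.199]
 [ 0.607  0.072  0.181]
 [ 0.606  0.073  0.159]
 [ 0.607  0.074  0.124]
 [ 0.624  0.081 -0.001]
 [ 0.618  0.08  -0.003]]
258
[[0.63  0.015 0.27 ]
 [0.626 0.015 0.27 ]
 [0.624 0.015 0.256]
 [0.62  0.014 0.25 ]
 [0.616 0.014 0.248]
 [0.612 0.014 0.241]
 [0.612 0.014 0.217]
 [0.611 0.014 0.199]
 [0.61  0.014 0.176]
 [0.61  0.014 0.148]
 [0.611 0.014 0.113]
 [0.625 0.014 0.002]
 [0.579 0.013 0.236]]
290
[[ 0.632 -0.06   0.272]
 [ 0.628 -0.06   0.27 ]
 [ 0.628 -0.062  0.246]
 [ 0.623 -0.062  0.248]
 [ 0.618 -0.062  0.246]
 [ 0.616 -0.063  0.234]
 [ 0.615 -0.064  0.211]
 [ 0.613 -0.065  0.196]
 [ 0.614 -0.067  0.168]
 [ 0.614 -0.069  0.137]
 [ 0.615 -0.072  0.101]
 [ 0.627 -0.078  0.006]
 [ 0.622 -0.078  0.002]]
```

View pics/t11c.png

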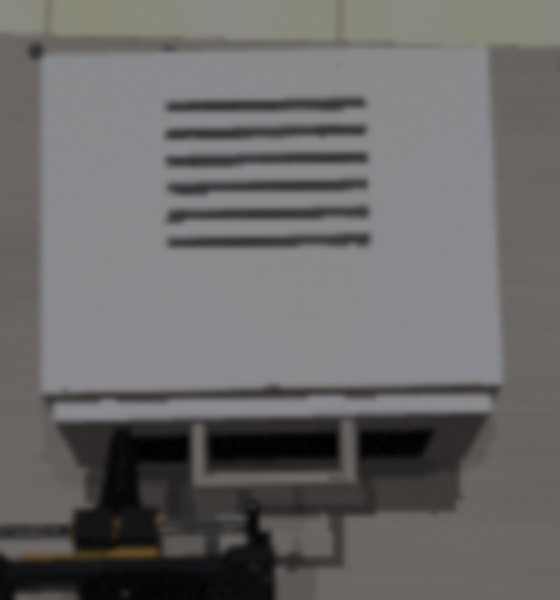

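```bash
python3 -m handwheel '0 0 0 0.02 0.03 0 -1;0 0 0 0.03 0.05 0 -1;0 0 0 0.03 0.05 0 -1;0 0 0 0.03 0.05 0 -1;0 0 0 0.03 0.05 0 -1;0 0 0 0.03 0.05 0 -1;0 0 0 0.03 0.05 0 -1;0 0 0 0.03 0.05 0 -1' 20
```

```text
clock: 34.05
tool_pos: [0.5379, 0.1014, 0.2552]
orientation: [-89.8, -60.0, 2.6]
ft_force: [-21.2, -2.4, 8.8]
finger_gap: 0.0003
```

```bash
python3 -m handwheel '0 0 0 -0.5 -0.9 0 -1;0 0 0 -1.2 -2.1 0 -1;0 0 0 -2 -3.5 0 -1;0 0 0 -3 -5.2 0 -1;0 0 0 -3.5 -6 0 -1;0 0 0 -3.5 -6 0 -1;0 0 0 -3.5 -6 0 -1;0 0 0 -3.5 -6 0 -1' 20
python3 - <<'E'
from plan import *
from h import *
np.set_printoptions(precision=3,suppress=True)
s=read_state(); print(s['joint_velocities'])
p,W,c=snap('top','t12')
cv2.imwrite('pics/t12b.png',cv2.resize(p,(800,600)))
for u in (225,240,258,275,290,300):
    face=[W[v,u] for v in range(184,198) if .1<W[v,u,2]<.235 and W[v,u,0]>.595]
    face=np.array(face); a=np.deg2rad(YAW); xc=(face[:,:2]-O[:2])@[np.cos(a),np.sin(a)]; k=np.polyfit(face[:,2],xc*1000,1); print(u,'outer face x_c mm',xc.mean()*1000,'slope mm/m',k[0])
m=(W[...,0]>.55)&(W[...,0]<.595)&(abs(W[...,1]-.014)<.04)&(W[...,2]>.2); print('bar',np.median(W[m],0))
for n,(x,y) in dict(A=(.634,.295),B=(.557,.416)).items():
    m=(np.hypot(W[...,0]-x,W[...,1]-y)<.055)&(W[...,2]>.026)&(W[...,2]<.05); print(n,cv2.minAreaRect((W[m][:,:2]*1000).astype(np.float32)))
p,W,c=snap('wrist','w12')
a=cv2.imread('pics/top0.png'); d=cv2.absdiff(a,cv2.imread('pics/t12.png')).max(2)
for nm,(u0,u1,v0,v1) in dict(bite=(105,145,155,195),former=(350,395,235,280),cal=(375,410,145,215)).items(): print(nm,d[v0:v1,u0:u1].max(),d[v0:v1,u0:u1].mean())
E
```

```text
clock: 35.05
tool_pos: [0.4705, 0.0981, 0.2549]
orientation: [-89.8, -60.1, 2.6]
ft_force: [1.3, 0.4, 0.9]
finger_gap: 0.0002
[-0.021 -0.178  0.231 -0.084 -0.063 -0.143]
225 outer face x_c mm -13.104966193099823 slope mm/m 13.083199988011934
240 outer face x_c mm -16.20352396893677 slope mm/m -34.61940882399754
258 outer face x_c mm -12.67275075949597 slope mm/m 15.065034369451418
275 outer face x_c mm -23.04470712802864 slope mm/m -49.14234319672589
290 outer face x_c mm -12.818336110919946 slope mm/m 27.70980378289147
300 outer face x_c mm -12.128884608766027 slope mm/m 5.660741174621176
bar [0.576 0.013 0.236]
A ((634.3257446289062, 295.31884765625), (62.9860725402832, 54.5934944152832), 71.43356323242188)
B ((556.7255249023438, 416.01409912109375), (63.563602447509766, 53.91804885864258), 71.85711669921875)
bite 10 6.98625
former 9 6.809876543209876
cal 9 6.77469387755102<stdin>:9: RankWarning: Polyfit may be poorly conditioned
<stdin>:9: RankWarning: Polyfit may be poorly conditioned
```

View pics/t12b.png

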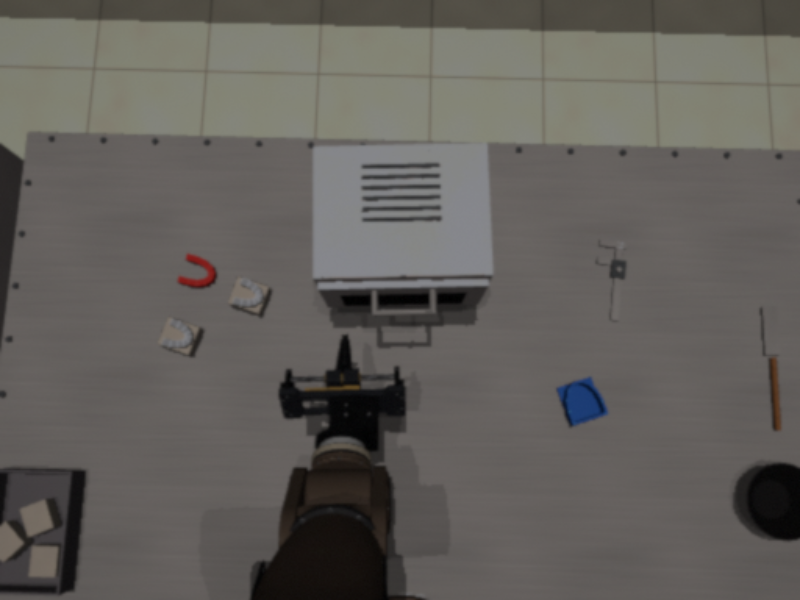

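View pics/w12.png

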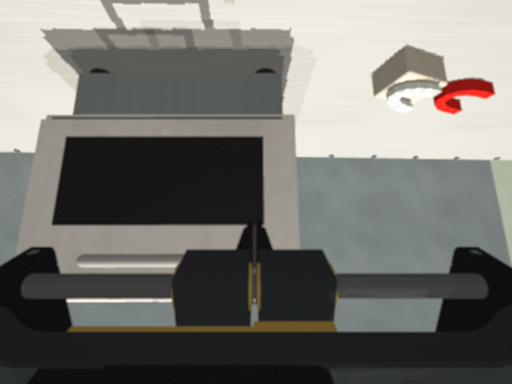

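```bash
python3 -c "
from plant import env; print(env.hand_in())"
```

```text
the job is handed in; nothing more can be done
None
```

The door is down-and-up again and fully shut, with the plaster model standing upright inside the cabinet. I handed the job in at about 35 s of the 72 s.

**What I did**
- **Door down:** I gripped the pull bar, drew the door to about 0.75 rad, then pushed it onto its stop from above. The door was slightly ajar at the start, about 0.05 rad. The fitted door plane had a slope of −0.07, which matches 1.5 rad.
- **Model in:** I picked up the model nearest the base, 0.60 m away against 0.69 m and 0.70 m for the other two. I set it about 55 mm behind the hinge line and released it after floor contact at about 6 N.
- **Door shut:** I lifted the door from below, beside the bar, and pushed until it met the stop.

**Last checks**
- **Model:** After release, the wrist view showed it upright, with its top at about 0.136 m and clear of the door. It could not be seen again once the door was shut.
- **Door:** It met a firm stop at about 21 N, moving only 0.2 mm more. The outer face lies about 12–13 mm in front of the hinge line. The bar is at x = 0.576 m, where shut should give about 0.577 m.
- **Bystanders:** The two other models measured at their starting positions, and the picture areas of the base former, bite block and calipers are unchanged. The gripper is clear of everything.

**Checks that disagreed**
- **Opening force:** Pushing the door onto its lower stop, I commanded a little too far, and the wrist reading rose to about 88 N through the fingertips. That is under the 120 N wrist limit.
- **Door-face lines:** Two of the six door-face sample lines read 16 mm and 23 mm instead of about 12.5 mm. They ran over the handle posts, so I disregarded them.
- **Contact point when shutting:** The door met its stop about 3 mm beyond where I had predicted.

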